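# Lock up a card forme in the proofing galley

## Robot

A 7-joint arm with a two-finger parallel gripper is mounted at the origin on a cart in front of the work surface, level with it; the furniture and walls round the work are solid. World frame = base frame: x ahead of the robot, y to its left, z up, the work surface at z = 0. Lengths are in m, angles in degrees, forces in N, time in s.
With the tool pointing down it reaches from about 0.425 to 0.875 m from the base axis. Payload 4.7 kg.
Tool frame: the origin (TCP) lies on the centre line of the jaws, within the pads' length; the fingertips stand 14 mm ahead of it and the grasp point (between the pads) lies 5 mm behind it; z points along the fingers, y is the line along which they close (so a half turn about z gives the same grasp; the last joint's range is limited). The gripper opens to 87 mm and grips with 3 to 60 N. Pads are 19 mm wide; open, the fingers measure 117 mm over their backs; the gripper's body (75 mm by 190 mm) begins 51 mm behind the grasp point.
Start: joints at [69.506, 18.392, -4.016, 83.108, 1.295, 78.541, -3.26], TCP at [0.236, -0.606, 0.237] pointing down, gripper open.
Joint ranges: [-163.93, 163.93], [-17.29, 119.83], [-79.2, 71.16], [3.27, 140.29], [-89.18, 269.18], [5.43, 117.66], [-154.24, 154.24]. Speed limits (degrees/s): [147.25, 147.25, 180, 180, 180, 180, 180].

## Interface

Orientations are given as [roll, pitch, yaw] about the fixed x, y, z axes, in that order (R = Rz(yaw) Ry(pitch) Rx(roll)).
In Python, from cell import env gives the robot as it stands.
- The arm moves only by the tool jog_arm, never from a script. Its argument "motion" is a list that holds one entry, the list of rows, each a list of 7 numbers: the shift along the tool's x, y, z in units of 0.1 m (1.0 is 0.1 m), then the turn, a rotation vector about the tool's x, y, z in units of 180 degrees (1.0 is 180 degrees), then the closure, from 0 (fully open) to 1 (shut). A call has 1 to 5 rows; each row is the pose to reach, as a shift and turn from the pose commanded when the call began, along the tool's axes at that moment, turning the shorter way round; what a row does not reach only later rows make up. A row lasts 1/10 s, in which the tool goes at most 50 mm and 8.59 degrees, less where a joint would pass 70% of its speed; a pose out of reach is approached as far as the arm can. A call with a number of a shift or a turn outside -1 to 1 is refused whole. A call with a gripper value outside its range is refused whole. The fingers move at their own pace and stop on an object; "grip_force" is the grip in N (left out, the last holds). Time passes only in rows, so rows that repeat a pose let the fingers close. It gives the time, the measured TCP pose, the force, the opening and the grip force at its end, in the units of the state.
- env.get_obs(): the state, without advancing time (a new reading comes with each control period).
- env.read_camera(name): name is "scene" or "side" or "wrist"; returns (picture, depth): 400x640x3 uint8, red, green, blue; 400x640 float32, m along the optical axis (not along the pixel's ray), 0 where there is no reading.
- env.camera_info(name): a dict with "camera_matrix" (3x3 intrinsics, pixels), "k1" (the pictures are not rectified: a ray, as slopes to the right and down, at radius r is drawn at 1 + k1 r^2 times it, then the intrinsics apply), "origin" and "orientation" of the camera in the world; the wrist camera has in their place "mount" (4x4, takes a point from camera to tool coordinates, whose origin is the TCP and whose axes are the flange's). Camera axes: x right, y down, z forward; pixel columns grow to the right and rows downward; lengths in m; the calibration is good to about 2 mm. A picture is of the moment at which its call begins: read the wrist's pose just before it. camera_info takes no time and is no camera call.
- env.sign_off(): hands the job in; it is judged then, once.
The state is a dict: "time_s": time; "qpos": joint angles; "joint_velocities": joint speeds; "effort": joint torques, N m; "tool_pos": TCP position; "tool_rot": TCP orientation; "force": force on the tool from outside, world axes, zero at the start; "wrist_torque": the same for the moment, N m; "grip_width": finger opening in m; "grasp_force": force on a finger pad.
Only numpy, scipy, OpenCV 4.12 (cv2) and the standard library are available. Lean on these libraries where they do the work, as an engineer would, in place of code of your own. Each camera call takes 0.05 s, during which the arm holds its last target. There are 200 camera calls.

## Task

Make up the card forme in the proofing galley: starting against the fixed head bar, lay in the little border block, then the narrow wooden spacer, the fish block and last the broad wooden spacer, each flat, face up and square across the bed between the rails; then slide the lock bar up until the whole row is closed up tight, and let go. Leave the flower block, the long stick and the short stick where they lie: they do not fit the width of this forme.

Things in the scene. Friction and masses are not known exactly. Their poses are not given: they have to be found in the camera images.
- galley: Galley fixed to the worktop: steel plate 300x106 mm, its top (the bed) 4 mm up. Origin: centre of its underside; x along it to the fixed head bar (inner face at x=+134, top 18 above bed). Low rails along both sides, 5 above bed, 67 mm channel between. Row closed tight: centres at x=+120 border, +98 narrow, +42 fish, -26 broad. Grip pieces by the 60 mm ends, fingertips above the rails.
- lock_bar (a joint): Dark steel cross bar across from the head bar, 22 mm thick along galley x, 94 wide, top 18 above the bed. Slides along galley +x towards the head bar; 0 = open (inner face at galley x=-94 mm, outer -116; 48 mm to spare beyond the full row's 180), in m, stop 0.075; about 0.048 when tight. 3 N friction, stays where left. Push its outer face or slide it by the knob; it shoves the row along.
- lock_knob (a point): Centre of the top of the black knurled knob on the middle of the lock bar: knob 22 mm in diameter, its top 46 mm above the bed, its lower end 22 mm above the bed (4 mm above the bar's top).
- border_block: Small lino printing block that belongs in the forme: 60 (own x) x 28 (own y) x 22 mm high, plywood base, carved face on top with a row of five diamonds between two lines. Origin: centre of the underside; z up through the face. Own x goes across the galley (either way round).
- narrow_spacer: Narrow wooden spacer that belongs in the forme: plain light wood, 60 mm (own x) x 16 mm (own y) x 18 mm high. Origin: centre of the underside, z up. Own x goes across the galley (either way round).
- fish_block: Lino printing block carved with a fish, belongs in the forme: 60 (own x) x 96 (own y) x 26 mm high with its raised carving (firm body 22 high). Origin: centre of the underside; z up through the face. Own x goes across the galley (either way round), the 96 mm lie along it.
- broad_spacer: Broad wooden spacer that belongs in the forme: plain light wood, 60 mm (own x) x 40 mm (own y) x 18 mm high. Origin: centre of the underside, z up. Own x goes across the galley (either way round).
- flower_block: Look-alike, to be left alone: linoleum block carved with a flower, 102 mm (own x) x 76 mm (own y) x 26 mm high, too wide for the galley. Origin: centre of the underside.
- long_stick: Look-alike, to be left alone: wooden stick as narrow as the narrow spacer but too long, 92 mm (own x) x 16 mm (own y) x 18 mm high. Origin: centre of the underside.
- short_stick: Look-alike, to be left alone: wooden stick as broad as the broad spacer but too short, 34 mm (own x) x 40 mm (own y) x 18 mm high. Origin: centre of the underside.
Things that resemble listed ones, but are neither listed nor needed, are in the scene too. Leave any black look-alike of the narrow_spacer alone.

How it is judged (in metres and radians):
On the way:
1. the border block, narrow spacer, fish block and broad spacer lie flat on the bed between the rails, each in its stretch of the row (x of border_block in the frame of galley between 0.065 and 0.128 m and y of border_block in the frame of galley between -0.006 and 0.006 m and z of border_block in the frame of galley between 0.001 and 0.007 m and angle between each of border_block, narrow_spacer, fish_block, broad_spacer's own z axis and vertical below 0.08 rad and angle between the x axis of each of border_block, narrow_spacer, fish_block, broad_spacer and the y axis of galley, either way round below 0.15 rad and x of narrow_spacer in the frame of galley between 0.043 and 0.106 m and y of narrow_spacer in the frame of galley between -0.006 and 0.006 m and z of narrow_spacer in the frame of galley between 0.001 and 0.007 m and x of fish_block in the frame of galley between -0.013 and 0.05 m and y of fish_block in the frame of galley between -0.006 and 0.006 m and z of fish_block in the frame of galley between 0.001 and 0.007 m and x of broad_spacer in the frame of galley between -0.081 and -0.018 m and y of broad_spacer in the frame of galley between -0.006 and 0.006 m and z of broad_spacer in the frame of galley between 0.001 and 0.007 m), for 0.2 s.
At the end, for the whole second after the job is handed in: All four lie in order on the bed: flat (3 mm), square (0.15 rad), within 6 mm of mid-channel and 8 mm (6 mm towards the head bar) of their closed-up places, at rest; lock bar at 0.042 to 0.053; flower block, long and short stick moved less than 30 mm (x of border_block in the frame of galley between 0.112 and 0.126 m and y of border_block in the frame of galley between -0.006 and 0.006 m and z of border_block in the frame of galley between 0.001 and 0.007 m and angle between each of border_block, narrow_spacer, fish_block, broad_spacer's own z axis and vertical below 0.08 rad and angle between the x axis of each of border_block, narrow_spacer, fish_block, broad_spacer and the y axis of galley, either way round below 0.15 rad and x of narrow_spacer in the frame of galley between 0.09 and 0.104 m and y of narrow_spacer in the frame of galley between -0.006 and 0.006 m and z of narrow_spacer in the frame of galley between 0.001 and 0.007 m and x of fish_block in the frame of galley between 0.034 and 0.048 m and y of fish_block in the frame of galley between -0.006 and 0.006 m and z of fish_block in the frame of galley between 0.001 and 0.007 m and x of broad_spacer in the frame of galley between -0.034 and -0.02 m and y of broad_spacer in the frame of galley between -0.006 and 0.006 m and z of broad_spacer in the frame of galley between 0.001 and 0.007 m and value of joint lock_bar between 0.042 and 0.053 m and linear speed of each of border_block, narrow_spacer, fish_block, broad_spacer below 0.01 m/s and distance of each of flower_block, long_stick, short_stick from where it was at the start of the episode below 0.03 m); the robot touches nothing.
It fails at once if a look-alike (flower block, long stick or short stick) is moved by more than 30 mm (distance of any of flower_block, long_stick, short_stick from where it was at the start of the episode above 0.03 m).
It also fails if it takes over 120 s, if anything falls off the work surface, if the arm or the gripper's body presses on something with over 40 N, if the wrist force passes 120 N, or if a joint passes its speed limit or range.

## Working session

There is one attempt and no reset: what is moved stays moved. The work goes in short steps, Python scripts to look and compute and a tool call to move; the robot and the scene stay as the last step left them, time stands still between calls to the robot, and variables do not carry over. Pictures are saved under pics/ and viewed, at most 14 in all, crops included, and the job is handed in when it is done.

Besides the shell and the picture viewer there is one more tool, called after "Request:" as name(argument=value, ...) on one line, values as JSON. jog_arm: Moves the arm, as the interface text tells. Shifts and turns lie within -1 to 1; 1 stands for 0.1 m of shift or 180 degrees of turn. Its arguments: {"type":"object","properties":{"motion":{"type":"array","items":{"type":"array","items":{"type":"array","items":{"type":"number"}}}},"grip_force":{"type":"number"}},"required":["motion"]}

```bash
ls; mkdir -p pics
cat > h.py <<'E'
import numpy as np, cv2, json
from scipy.spatial.transform import Rotation as R
from cell import env
def save(name,fn):
    im,d=env.read_camera(name); cv2.imwrite('pics/'+fn,im[:,:,::-1]); np.save('pics/'+fn[:-4]+'_d.npy',d); return im,d
E
python3 - <<'E'
from h import *
o=env.get_obs(); print(o)
for n in ('scene','side','wrist'):
    print(n,env.camera_info(n))
save('scene','s0.png'); save('side','d0.png')
E
```

```text
pics
{'time_s': 0.0, 'qpos': array([69.50544037, 18.43867268, -4.01222148, 83.17640815,  1.29506197,
       78.54254552, -3.25867071]), 'joint_velocities': array([-0.01322624,  0.03355242, -0.00029216,  0.01352413, -0.00314612,
       -0.0411928 ,  0.03437245]), 'effort': array([ 4.48967503e-04, -4.91286993e+01, -4.03566342e-01, -3.12529993e+01,
       -6.39283005e-02,  4.38176352e-02,  1.83660800e-04]), 'tool_pos': array([ 0.23585825, -0.60510866,  0.23545225]), 'tool_rot': array([-1.79887611e+02,  7.05238647e-03,  2.13025501e+01]), 'force': array([ 0.65403224, -0.22650231,  0.54945751]), 'wrist_torque': array([0.01981717, 0.00928489, 0.01252285]), 'grasp_force': 0.0, 'grip_width': 0.0876962233411586}
scene {'camera_matrix': array([[463.51542066,   0.        , 316.78380217],
       [  0.        , 463.51542066, 201.72588676],
       [  0.        ,   0.        ,   1.        ]]), 'k1': 0.04769976317902563, 'origin': array([ 0.1670396 , -0.54256037,  1.01554069]), 'orientation': array([-141.34534865,    0.22750262,  -31.95190101])}
side {'camera_matrix': array([[491.52618859,   0.        , 318.91186284],
       [  0.        , 491.52618859, 203.26529052],
       [  0.        ,   0.        ,   1.        ]]), 'k1': 0.050521305299703737, 'origin': array([0.55195754, 1.10957453, 0.9048787 ]), 'orientation': array([-129.39377481,   -0.6397281 , -178.34131538])}
wrist {'camera_matrix': array([[315.94176408,   0.        , 318.99822342],
       [  0.        , 315.94176408, 202.49143651],
       [  0.        ,   0.        ,   1.        ]]), 'k1': -0.04448716901054087, 'mount': array([[-3.79837018e-04, -9.66731157e-01, -2.55794305e-01,
         7.03429986e-02],
       [ 9.99999878e-01, -4.48261495e-04,  2.09196924e-04,
         1.24418880e-04],
       [-3.16899921e-04, -2.55794194e-01,  9.66731209e-01,
        -1.47566878e-01],
       [ 0.00000000e+00,  0.00000000e+00,  0.00000000e+00,
         1.00000000e+00]])}
```

View pics/s0.png

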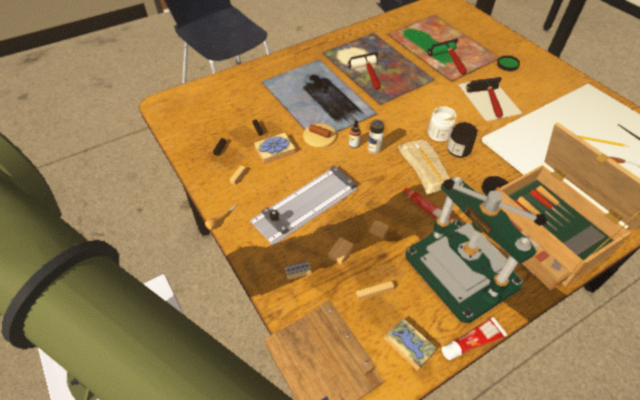

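View pics/d0.png

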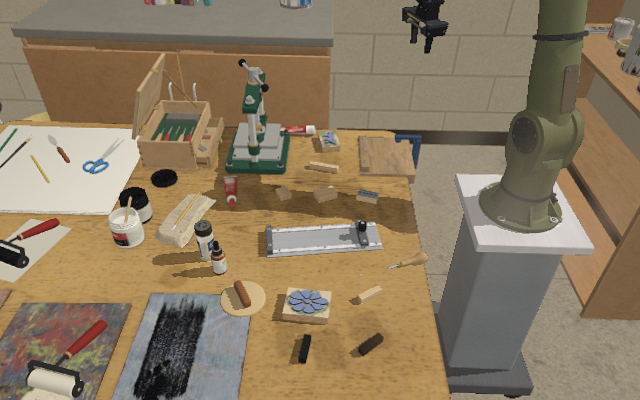

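```bash
cat >> h.py <<'E'
def cam(name,o=None):
    i=env.camera_info(name)
    if name=='wrist':
        T=np.eye(4); T[:3,:3]=R.from_euler('xyz',o['tool_rot'],degrees=True).as_matrix(); T[:3,3]=o['tool_pos']
        T=T@i['mount']
    else:
        T=np.eye(4); T[:3,:3]=R.from_euler('xyz',i['orientation'],degrees=True).as_matrix(); T[:3,3]=i['origin']
    return i['camera_matrix'],i['k1'],T
def rays(c,px):
    K,k1,T=c; d=(np.asarray(px,float).reshape(-1,2)-K[:2,2])/[K[0,0],K[1,1]]
    u=d.copy()
    for _ in range(8): u=d/(1+k1*(u**2).sum(1,keepdims=True))
    return np.c_[u,np.ones(len(u))]@T[:3,:3].T
def onplane(c,px,z):
    r=rays(c,px); o=c[2][:3,3]; return (o+r*((z-o[2])/r[:,2:3]))[:,:2]
def cloud(c,d):
    v,u=np.mgrid[:d.shape[0],:d.shape[1]]
    r=rays(c,np.c_[u.ravel(),v.ravel()]); P=c[2][:3,3]+r*d.ravel()[:,None]
    P[d.ravel()==0]=np.nan
    return P.reshape(*d.shape,3)
def blobs(c,d,lo=.009,hi=.05,amin=60):
    P=cloud(c,d); m=((P[...,2]>lo)&(P[...,2]<hi)).astype(np.uint8)
    n,L,S,C=cv2.connectedComponentsWithStats(m,connectivity=4)
    for k in range(1,n):
        if amin<=S[k,4]<9000:
            Q=P[L==k]; h=np.percentile(Q[:,2],85); Q=Q[Q[:,2]>h-.006]
            r=cv2.minAreaRect((Q[:,:2]*1000).astype(np.float32))
            print('px',C[k].round(),'n',S[k,4],'h %.1f'%(h*1000),'c',np.round(r[0],1),'size',np.round(r[1],1),'ang %.1f'%r[2])
E
python3 - <<'E'
from h import *
for n,f in(('scene','s0'),('side','d0')):
    print(n); d=np.load(f'pics/{f}_d.npy'); blobs(cam(n),d)
s=cam('scene');e=cam('side')
print(onplane(s,[[253,215],[272,241],[341,167],[357,186],[298,270],[410,343],[341,248],[379,230],[376,289],[238,174]],.01))
print(onplane(e,[[265,228],[269,256],[376,223],[382,249],[368,196],[330,141],[326,196],[283,193],[323,167],[370,295]],.01))
E
```

```text
scene
px [449.  54.] n 443 h 40.4 c [1345.7  443.1] size [124.7 109.3] ang 79.5
px [367.  68.] n 454 h 38.6 c [1040.9  559.1] size [140.4 101.1] ang 52.6
px [488.  93.] n 493 h 38.5 c [1324.8  213.7] size [148.1  98.1] ang 89.9
px [573. 130.] n 6794 h 15.0 c [1397.1  -88.6] size [495.2 356.4] ang 0.2
px [257. 126.] n 81 h 19.0 c [589.7 499.8] size [62.9 15.7] ang 81.1
px [449. 141.] n 483 h 44.0 c [1053.4  126.1] size [ 49.5 144.4] ang 4.0
px [319. 133.] n 433 h 31.0 c [737.7 370.4] size [21.2 71.7] ang 27.6
px [274. 147.] n 702 h 26.6 c [589.9 389.5] size [ 80.1 101.7] ang 84.6
px [354. 140.] n 103 h 43.5 c [801.5 272.2] size [15.9 32. ] ang 43.0
px [219. 145.] n 104 h 18.9 c [451.2 484.9] size [60.7 18.9] ang 39.8
px [374. 146.] n 130 h 43.7 c [841.4 221.9] size [21.3 39.7] ang 46.8
px [426. 162.] n 1271 h 22.8 c [943.5  93.6] size [184.6  85.2] ang 80.8
px [342. 176.] n 209 h 23.4 c [698.4 179. ] size [17.7 95.1] ang 9.0
px [237. 174.] n 114 h 20.0 c [446.1 350.6] size [61.3 19.1] ang 31.0
px [586. 196.] n 143 h 14.5 c [1225.5 -231.2] size [ 15.5 140.7] ang 0.1
px [423. 203.] n 42
[... 3130 characters left out ...]
 16.3] ang 81.3
px [ 54. 382.] n 1106 h 37.7 c [1066.  599.] size [ 29.3 107. ] ang 77.3
px [153. 390.] n 137 h 13.2 c [877.5 601.4] size [45.8 24.5] ang 73.8
[[ 0.41821084  0.19494416]
 [ 0.42142707  0.09295565]
 [ 0.71933522  0.21536781]
 [ 0.71685197  0.12970596]
 [ 0.43489992 -0.0174085 ]
 [ 0.55198542 -0.30894154]
 [ 0.56139391 -0.02036127]
 [ 0.67794332 -0.02676286]
 [ 0.5676235  -0.16218171]
 [ 0.44955833  0.3519911 ]]
[[ 0.71573357  0.13122132]
 [ 0.6936543   0.23557738]
 [ 0.41482929  0.09845901]
 [ 0.40553753  0.19885629]
 [ 0.43099911 -0.01959122]
 [ 0.54557646 -0.31410056]
 [ 0.55378425 -0.01432976]
 [ 0.6803544  -0.02303853]
 [ 0.56585131 -0.16057425]
 [ 0.44444605  0.35253327]]
```

```bash
cat >> h.py <<'E'
def plan(p,g,n):
    """p,g: x,y,z,yaw of tool (pointing down); n calls, print tool-frame shift/turn numbers per call"""
    p=np.array(p,float); g=np.array(g,float)
    for k in range(n):
        s=(g-p)/(n-k); a=np.radians(p[3]); c,q=np.cos(a),np.sin(a)
        v=np.round([10*(c*s[0]+q*s[1]),10*(q*s[0]-c*s[1]),-10*s[2],-s[3]/180],3)
        print(v[:3],'turn z',v[3],end=' ')
        p=p+[(c*v[0]+q*v[1])/10,(q*v[0]-c*v[1])/10,-v[2]/10,-v[3]*180]
        print('->',p.round(4))
    return p
E
python3 - <<'E'
from h import *
p=plan([.236,-.606,.237,21.3],[.551,-.309,.16,100.9],5)
E
```

```text
[ 0.803 -0.325  0.154] turn z -0.088 -> [ 0.299  -0.5466  0.2216 37.14  ]
[ 0.861 -0.093  0.154] turn z -0.089 -> [ 0.362  -0.4872  0.2062 53.16  ]
[0.853 0.148 0.154] turn z -0.088 -> [ 0.425  -0.4278  0.1908 69.    ]
[0.78  0.375 0.154] turn z -0.089 -> [ 0.488  -0.3684  0.1754 85.02  ]
[0.646 0.576 0.154] turn z -0.088 -> [  0.551  -0.309   0.16  100.86 ]
```

Request:
jog_arm(motion=[[[0.4,-0.16,0.08,0,0,-0.044,0],[0.8,-0.32,0.15,0,0,-0.088,0],[0.8,-0.32,0.15,0,0,-0.088,0]]])

```text
time_s: 0.4
tool_pos: [0.3059, -0.5404, 0.2201]
tool_rot: [-179.8, -0.3, 37.9]
force: [-0.1, 0.7, -0.3]
grip_width: 0.0874
grasp_force: 0.0
```

Run:
```python
from h import *
o=env.get_obs(); print(o['tool_pos'],o['tool_rot'],o['qpos'])
# commanded after rounding
a=np.radians(21.3);c,q=np.cos(a),np.sin(a); p=[.236+.08*c-.032*q,-.606+.08*q+.032*c,.222,37.14]
print(p); plan(p,[.551,-.309,.16,100.9],4)
```

```text
[ 0.3059463  -0.5404049   0.22011154] [-179.84645083   -0.32636286   37.89719923] [65.63509365 15.75452963 -9.02152754 88.48419132  2.19175364 76.13710659
  4.31225288]
[np.float64(0.2989112588317086), np.float64(-0.5471257822794241), 0.222, 37.14]
[ 0.862 -0.094  0.155] turn z -0.089 -> [ 0.362  -0.4876  0.2065 53.16  ]
[0.854 0.147 0.155] turn z -0.088 -> [ 0.4249 -0.4281  0.191  69.    ]
[0.782 0.375 0.155] turn z -0.089 -> [ 0.488  -0.3685  0.1755 85.02  ]
[0.647 0.576 0.155] turn z -0.088 -> [  0.551  -0.309   0.16  100.86 ]
```

Request:
jog_arm(motion=[[[0.43,-0.05,0.08,0,0,-0.045,0],[0.86,-0.095,0.155,0,0,-0.089,0],[0.86,-0.095,0.155,0,0,-0.089,0]]])

```text
time_s: 0.7
tool_pos: [0.3681, -0.4804, 0.2047]
tool_rot: [-179.9, -0.3, 53.9]
force: [0.4, -0.5, 0.3]
grip_width: 0.0872
grasp_force: 0.0
```

Request:
jog_arm(motion=[[[0.43,0.07,0.08,0,0,-0.044,0],[0.855,0.145,0.155,0,0,-0.088,0],[0.855,0.145,0.155,0,0,-0.088,0]]])

```text
time_s: 1.0
tool_pos: [0.4302, -0.4203, 0.1893]
tool_rot: [-180.0, -0.3, 69.7]
force: [0.6, 0.5, 0.4]
grip_width: 0.0868
grasp_force: 0.0
```

Request:
jog_arm(motion=[[[0.39,0.19,0.08,0,0,-0.045,0],[0.78,0.375,0.155,0,0,-0.089,0],[0.78,0.375,0.155,0,0,-0.089,0]]])

```text
time_s: 1.3
tool_pos: [0.4925, -0.3606, 0.1738]
tool_rot: [179.9, -0.3, 85.7]
force: [-0.9, 0.6, -0.2]
grip_width: 0.0872
grasp_force: 0.0
```

Request:
jog_arm(motion=[[[0.32,0.29,0.08,0,0,-0.044,0],[0.645,0.575,0.155,0,0,-0.088,0],[0.645,0.575,0.155,0,0,-0.088,0],[0.645,0.575,0.155,0,0,-0.088,0],[0.645,0.575,0.155,0,0,-0.088,0]]])

```text
time_s: 1.8
tool_pos: [0.5495, -0.3104, 0.1593]
tool_rot: [-179.9, 0.0, 100.7]
force: [0.3, -0.7, 0.5]
grip_width: 0.0871
grasp_force: 0.0
```

Run:
```python
from h import *
o=env.get_obs(); print(o['tool_pos'],o['tool_rot'],o['qpos'])
im,d=save('wrist','w1.png'); blobs(cam('wrist',o),d,amin=300)
```

```text
[ 0.54947444 -0.31040655  0.15932561] [-1.79926115e+02  3.11395840e-02  1.00688292e+02] [ 48.08378817  20.86098565 -26.31247237  90.85841976   9.70583899
  70.58632194  30.71023496]
px [365.  32.] n 2438 h 18.1 c [ 562.8 -163.6] size [17. 92.] ang 75.8
px [319. 193.] n 6416 h 25.1 c [ 549.7 -310.3] size [59.2 96.2] ang 11.0
px [373. 254.] n 309 h 25.6 c [ 616.  -357.4] size [33.6  8.7] ang 10.6
```

View pics/w1.png

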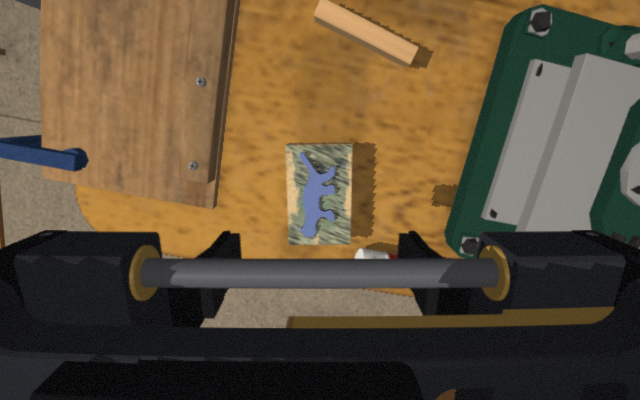

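Request:
jog_arm(motion=[[[0,0,0.3,0,0,0,0],[0,0,0.6,0,0,0,0],[0,0,0.8,0,0,0,0],[0,0,0.8,0,0,0,0]]])

```text
time_s: 2.25
tool_pos: [0.5471, -0.3096, 0.0764]
tool_rot: [-179.7, -0.2, 100.7]
force: [0.2, 1.3, -0.2]
grip_width: 0.0869
grasp_force: 0.0
```

Request:
jog_arm(motion=[[[0,0,0.3,0,0,0,0],[0,0,0.5,0,0,0,0],[0,0,0.575,0,0,0,0],[0,0,0.575,0,0,0,0],[0,0,0.575,0,0,0,0]]])

```text
time_s: 2.75
tool_pos: [0.5514, -0.3097, 0.0237]
tool_rot: [179.9, 0.1, 100.8]
force: [0.6, 0.9, 0.5]
grip_width: 0.0872
grasp_force: 0.0
```

Request:
jog_arm(motion=[[[0,0,0,0,0,0,1],[0,0,0,0,0,0,1],[0,0,0,0,0,0,1],[0,0,0,0,0,0,1],[0,0,0,0,0,0,1]]], grip_force=25)

```text
time_s: 3.25
tool_pos: [0.5506, -0.3089, 0.0223]
tool_rot: [-180.0, 0.0, 100.9]
force: [-0.8, 1.0, 2.0]
grip_width: 0.0597
grasp_force: 25.0
```

Run:
```python
from h import *
plan(plan([.551,-.309,.0225,100.86],[.551,-.309,.1225,98],1),[.559,.06,.20,98],4)
```

```text
[ 0.  0. -1.] turn z 0.016 -> [ 0.551  -0.309   0.1225 97.98  ]
[ 0.911  0.148 -0.194] turn z -0.0 -> [ 0.553  -0.2167  0.1419 97.98  ]
[ 0.911  0.148 -0.194] turn z -0.0 -> [ 0.555  -0.1245  0.1613 97.98  ]
[ 0.911  0.148 -0.194] turn z -0.0 -> [ 5.570e-01 -3.220e-02  1.807e-01  9.798e+01]
[ 0.91   0.147 -0.193] turn z -0.0 -> [5.590e-01 6.000e-02 2.000e-01 9.798e+01]
```

Request:
jog_arm(motion=[[[0,0,-0.2,0,0,0,1],[0,0,-0.5,0,0,0,1],[0,0,-0.8,0,0,0,1],[0,0,-1,0,0,0,1],[0,0,-1,0,0,0,1]]])

```text
time_s: 3.75
tool_pos: [0.5526, -0.3097, 0.1254]
tool_rot: [179.7, 0.2, 100.9]
force: [0.0, -0.3, -0.7]
grip_width: 0.0596
grasp_force: 25.0
```

Request:
jog_arm(motion=[[[0.2,0.04,-0.05,0,0,0,1],[0.5,0.1,-0.1,0,0,0,1],[0.9,0.19,-0.19,0,0,0,1]]])

```text
time_s: 4.05
tool_pos: [0.5502, -0.2163, 0.1387]
tool_rot: [-179.8, -0.1, 100.7]
force: [1.0, 0.1, -0.4]
grip_width: 0.0599
grasp_force: 25.0
```

Request:
jog_arm(motion=[[[0.3,0.06,-0.06,0,0,0,1],[0.6,0.13,-0.13,0,0,0,1],[0.9,0.19,-0.19,0,0,0,1]]])

```text
time_s: 4.35
tool_pos: [0.5527, -0.122, 0.1586]
tool_rot: [-179.9, -0.1, 100.9]
force: [1.2, -0.2, -1.0]
grip_width: 0.0599
grasp_force: 25.0
```

Request:
jog_arm(motion=[[[0.3,0.06,-0.06,0,0,0,1],[0.6,0.13,-0.13,0,0,0,1],[0.9,0.19,-0.19,0,0,0,1]]])

```text
time_s: 4.65
tool_pos: [0.5542, -0.0304, 0.1776]
tool_rot: [-179.9, -0.1, 100.9]
force: [0.4, -0.3, -0.1]
grip_width: 0.0597
grasp_force: 25.0
```

Request:
jog_arm(motion=[[[0.3,0.06,-0.06,0,0,0,1],[0.6,0.13,-0.13,0,0,0,1],[0.9,0.19,-0.19,0,0,0,1],[0.9,0.19,-0.19,0,0,0,1],[0.9,0.19,-0.19,0,0,0,1]]])

```text
time_s: 5.15
tool_pos: [0.556, 0.0607, 0.1967]
tool_rot: [-179.9, -0.0, 101.0]
force: [-0.1, -0.5, -1.2]
grip_width: 0.0599
grasp_force: 25.0
```

Run:
```python
from h import *
im,d=save('wrist','w2a.png')
o=env.get_obs(); print(o['tool_pos'],o['tool_rot'],o['qpos'],o['joint_velocities'].round(1))
im,d=save('wrist','w2.png'); np.save('o2.npy',o,allow_pickle=True); blobs(cam('wrist',o),d,amin=300)
```

```text
[0.55624312 0.05909003 0.19663881] [-1.79854909e+02  1.50126579e-02  1.00912576e+02] [ 25.72122029  12.16138285 -38.95578566  98.12125325   7.98659005
  72.67163055  -4.1001253 ] [ 1.2  0.1  1.2 -0.2  0.1  0.   0. ]
px [616.  20.] n 1307 h 43.8 c [801.7 271.6] size [12.8 31.5] ang 41.9
px [236.  83.] n 2533 h 46.7 c [457.3 144.1] size [22.7 22.2] ang 22.0
px [481.  97.] n 1989 h 22.3 c [698.8 178.1] size [16.8 96. ] ang 8.1
px [626.  81.] n 1084 h 37.2 c [836.2 224.4] size [13.6 38.2] ang 22.7
px [629. 222.] n 1104 h 20.3 c [909.3  85.4] size [29.3 62.9] ang 20.8
px [200. 230.] n 1176 h 21.5 c [433.9 -17. ] size [28.2 59.9] ang 73.6
```

View pics/w2.png

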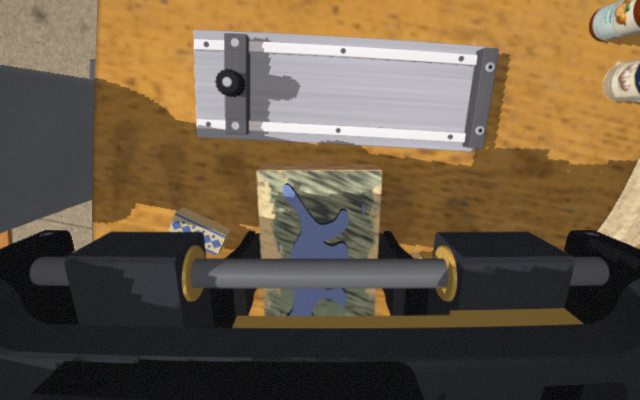

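Run:
```python
from h import *
o=np.load('o2.npy',allow_pickle=True).item(); c=cam('wrist',o)
im=cv2.imread('pics/w2.png'); d=np.load('pics/w2_d.npy'); P=cloud(c,d)*1000
hsv=cv2.cvtColor(im,cv2.COLOR_BGR2HSV)
roi=np.zeros(im.shape[:2],np.uint8); roi[25:158,185:505]=1
low=(hsv[...,1]<45).astype(np.uint8)*roi
m=cv2.morphologyEx(low,cv2.MORPH_CLOSE,np.ones((5,5)))
k=max(cv2.findContours(m,0,2)[0],key=cv2.contourArea)
r=cv2.minAreaRect((onplane(c,k.reshape(-1,2),.004)*1000).astype(np.float32)); print('plate',r)
w=((hsv[...,2]>215)&(hsv[...,1]<30)).astype(np.uint8)*roi
n,L,S,C=cv2.connectedComponentsWithStats(w)
for i in range(1,n):
    if S[i,4]>150:
        v,u=np.where(L==i); q=onplane(c,np.c_[u,v],.009)*1000
        l=cv2.fitLine(q.astype(np.float32),cv2.DIST_L2,0,.01,.01).ravel()
        # across coordinate in frame at angle 8.2
        a=np.radians(8.2);t=-np.sin(a)*q[:,0]+np.cos(a)*q[:,1]
        print('rail n',S[i,4],'px',C[i].round(),'ang',np.degrees(np.arctan2(l[1],l[0])),'across',np.percentile(t,[2,50,98]).round(1),'depth z',np.nanmedian(P[...,2][L==i]).round(1))
z=P[...,2]; bed=(z>1)&(z<7)&(m>0); print('bed z',np.nanmedian(z[70:110,300:450]))
tab=z[170:200,60:150]; print('table z',np.nanmedian(tab))
for nm,box in(('head',(40,155,465,505)),('lock',(30,140,215,255))):
    s=np.zeros_like(roi);s[box[0]:box[1],box[2]:box[3]]=1
    q=P[(s>0)&(z>17)&(z<28)][:,:2].astype(np.float32); print(nm,cv2.minAreaRect(q))
q=P[(z>44)&(z<56)&(roi>0)]; print('knob',cv2.minEnclosingCircle(q[:,:2].astype(np.float32)))
```

```text
plate ((562.8658447265625, 158.85916137695312), (306.5216369628906, 104.96604919433594), 7.9651875495910645)
rail n 264 px [209.  44.] ang 7.463173 across [111.7 116.1 120.4] depth z 8.3
rail n 2095 px [368.  52.] ang 7.989645 across [110.9 115.5 119.9] depth z 8.4
rail n 182 px [212. 123.] ang 3.83253 across [35.3 40.4 43.6] depth z 8.4
rail n 1856 px [362. 131.] ang 7.9148517 across [34.  38.7 43.4] depth z 8.3
bed z 3.430161222616024
table z -1.238721618730787
head ((698.826171875, 178.10415649414062), (16.783613204956055, 95.96009826660156), 8.098664283752441)
lock ((456.88665771484375, 144.3642578125), (22.968168258666992, 93.29158020019531), 7.941799640655518)
knob ((457.0650329589844, 144.1011962890625), 11.620881080627441)
```

```bash
cat >> h.py <<'E'
GO=np.array([.5595,.1588]); GY=7.95
def gal(x,y=0):
    a=np.radians(GY); return GO+[x*np.cos(a)-y*np.sin(a),x*np.sin(a)+y*np.cos(a)]
def ingal(p):
    a=np.radians(GY); d=np.asarray(p)[:2]-GO; return [d[0]*np.cos(a)+d[1]*np.sin(a),-d[0]*np.sin(a)+d[1]*np.cos(a)]
E
python3 - <<'E'
from h import *
plan([.5565,.059,.197,100.86],[*gal(.030),.11,187.95],3)
E
```

```text
[0.32  0.172 0.29 ] turn z -0.161 -> [5.6740e-01 9.3700e-02 1.6800e-01 1.2984e+02]
[0.196 0.306 0.29 ] turn z -0.161 -> [5.7830e-01 1.2830e-01 1.3900e-01 1.5882e+02]
[0.023 0.362 0.29 ] turn z -0.162 -> [5.8920e-01 1.6290e-01 1.1000e-01 1.8798e+02]
```

Request:
jog_arm(motion=[[[0.06,0.03,0.06,0,0,-0.033,1],[0.13,0.07,0.12,0,0,-0.066,1],[0.19,0.1,0.18,0,0,-0.1,1],[0.26,0.14,0.24,0,0,-0.133,1],[0.32,0.172,0.29,0,0,-0.161,1]]])

```text
time_s: 5.75
tool_pos: [0.5679, 0.0924, 0.1678]
tool_rot: [-179.9, -0.0, 129.9]
force: [-0.7, -0.9, -1.4]
grip_width: 0.0597
grasp_force: 25.0
```

Request:
jog_arm(motion=[[[0.04,0.06,0.06,0,0,-0.033,1],[0.08,0.12,0.12,0,0,-0.066,1],[0.12,0.18,0.18,0,0,-0.1,1],[0.16,0.24,0.24,0,0,-0.133,1],[0.196,0.306,0.29,0,0,-0.161,1]]])

```text
time_s: 6.25
tool_pos: [0.5789, 0.1267, 0.1387]
tool_rot: [-179.9, -0.1, 158.9]
force: [0.3, -0.7, -0.6]
grip_width: 0.0595
grasp_force: 25.0
```

Request:
jog_arm(motion=[[[0,0.07,0.06,0,0,-0.033,1],[0.01,0.14,0.12,0,0,-0.066,1],[0.01,0.21,0.18,0,0,-0.1,1],[0.02,0.29,0.24,0,0,-0.133,1],[0.023,0.362,0.29,0,0,-0.162,1]]])

```text
time_s: 6.75
tool_pos: [0.5899, 0.1614, 0.1096]
tool_rot: [-180.0, -0.1, -171.9]
force: [0.0, -0.7, -0.4]
grip_width: 0.0596
grasp_force: 25.0
```

Request:
jog_arm(motion=[[[0,0,0,0,0,0,1],[0,0,0,0,0,0,1]]])

```text
time_s: 6.95
tool_pos: [0.5899, 0.1617, 0.1103]
tool_rot: [-180.0, -0.1, -172.2]
force: [-0.2, -1.2, 0.8]
grip_width: 0.0597
grasp_force: 25.0
```

Run:
```python
from h import *
o=env.get_obs(); print(o['tool_pos'],o['tool_rot'],o['qpos'],ingal(o['tool_pos']))
im,d=save('wrist','w3.png'); o2=env.get_obs(); print(o2['tool_pos'],o2['tool_rot'])
np.save('o3.npy',o,allow_pickle=True); blobs(cam('wrist',o),d,amin=300)
```

```text
[0.58987009 0.16165727 0.11033616] [-1.79972643e+02 -8.23798659e-02 -1.72216820e+02] [ 22.75148696  27.80983403 -51.59670943  95.874826    23.25524876
  67.82513812  63.15395481] [np.float64(0.030473397185633615), np.float64(-0.0013706402440812307)]
[0.59010385 0.16164919 0.11072728] [-1.79960531e+02 -3.91576245e-02 -1.72207814e+02]
px [321.  24.] n 5064 h 41.4 c [460.1 144.9] size [17.1 22.9] ang 8.1
px [595.  55.] n 2397 h 17.9 c [446.2 349.6] size [60.3 18.8] ang 33.1
px [ 87. 134.] n 4403 h 18.1 c [555.9 -24.5] size [60.4 42.2] ang 25.4
px [591. 212.] n 4867 h 25.4 c [568.  390.6] size [77.7 59.4] ang 85.8
```

View pics/w3.png

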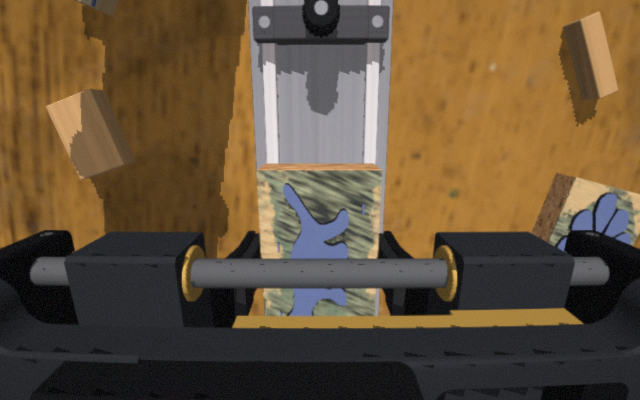

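Run:
```python
from h import *
o=np.load('o3.npy',allow_pickle=True).item(); c=cam('wrist',o)
im=cv2.imread('pics/w3.png'); g=im.min(2)
Rt=R.from_euler('xyz',o['tool_rot'],degrees=True).as_matrix()
for row in (60,80,100,120,140,158):
    out=[]
    for a,b in((255,285),(358,390)):
        cols=np.where(g[row,a:b]>190)[0]+a
        if len(cols)<3: continue
        q=onplane(c,[[cols.min(),row],[cols.max(),row]],.0085)
        for p in q:
            out.append((Rt.T@(np.r_[p,.0085]-o['tool_pos']))[:2]*1000)
    out=np.array(out); print(row,out.round(1).tolist(),'mid y',out[:,1].mean().round(2))
```

```text
Traceback (most recent call last):
IndexError: too many indices for array: array is 1-dimensional, but 2 were indexed
```

Run:
```python
from h import *
o=np.load('o3.npy',allow_pickle=True).item(); c=cam('wrist',o)
im=cv2.imread('pics/w3.png'); g=im.min(2)
Rt=R.from_euler('xyz',o['tool_rot'],degrees=True).as_matrix()
print(g[120,250:290],g[120,355:395])
for row in (55,70,85,100,120,140,158):
    out=[]
    for a,b in((255,285),(358,390)):
        s=np.diff(cv2.GaussianBlur(g[row:row+1].astype(float),(5,1),0)[0])[a:b]
        q=onplane(c,[[np.argmax(s)+a+.5,row],[np.argmin(s)+a+.5,row]],.0085)
        for p in q: out.append((Rt.T@(np.r_[p,.0085]-o['tool_pos']))[:2]*1000)
    out=np.array(out); print(row,out.round(1).tolist(),'mid y',out[:,1].mean().round(2))
```

```text
[ 65  64  65  91 140 154 149 150 150 152 156 149 149 151 167 201 220 222
 223 223 222 220 225 228 227 225 207 157 130 155 158 157 155 155 152 153
 152 150 146 149] [155 157 156 155 158 160 157 154 150 141 186 217 223 223 222 220 220 219
 222 224 223 212 163 153 154 156 155 155 153 153 150 152 144  88  56  53
  57  56  56  56]
55 [[115.1, -41.5], [115.2, -45.2], [115.1, 47.4], [115.2, 51.8]] mid y 3.1
70 [[104.7, -41.9], [104.6, -32.3], [104.6, 35.2], [104.7, 44.1]] mid y 1.26
85 [[94.1, -41.6], [94.0, -32.6], [94.0, 35.5], [94.1, 52.8]] mid y 3.52
100 [[83.3, -42.0], [83.2, -32.9], [83.2, 35.1], [83.3, 52.6]] mid y 3.18
120 [[68.5, -41.9], [68.5, -32.6], [68.5, 35.6], [68.5, 52.5]] mid y 3.41
140 [[53.4, -41.7], [53.4, -33.1], [53.3, 35.3], [53.4, 52.5]] mid y 3.26
158 [[39.4, -50.2], [39.4, -32.8], [39.3, 35.0], [39.4, 53.2]] mid y 1.32
```

Request:
jog_arm(motion=[[[0,0.013,0.2,0,0,0,1],[0,0.013,0.4,0,0,0,1],[0,0.013,0.6,0,0,0,1],[0,0.013,0.7,0,0,0,1],[0,0.013,0.7,0,0,0,1]]])

```text
time_s: 7.5
tool_pos: [0.589, 0.1631, 0.0398]
tool_rot: [-180.0, -0.1, -172.1]
force: [0.2, 0.2, -1.8]
grip_width: 0.0596
grasp_force: 25.0
```

Request:
jog_arm(motion=[[[0,0,0.05,0,0,0,1],[0,0,0.1,0,0,0,1],[0,0,0.125,0,0,0,1],[0,0,0.125,0,0,0,1],[0,0,0.125,0,0,0,1]]])

```text
time_s: 8.0
tool_pos: [0.59, 0.1643, 0.0288]
tool_rot: [-180.0, 0.0, -172.0]
force: [-0.2, -0.7, -0.7]
grip_width: 0.06
grasp_force: 25.0
```

Run:
```python
from h import *
o=env.get_obs(); print(o['tool_pos'],o['tool_rot'],ingal(o['tool_pos']),o['force'])
```

```text
[0.59003807 0.16429218 0.02875709] [-1.79995298e+02  1.82158311e-02 -1.72016636e+02] [np.float64(0.03100418825818199), np.float64(0.0012157118142443173)] [-0.23825123 -0.70779144 -0.71995185]
```

Request:
jog_arm(motion=[[[0,0,0.01,0,0,0,1],[0,0,0.022,0,0,0,1],[0,0,0.022,0,0,0,1],[0,0,0.022,0,0,0,1]]])

```text
time_s: 8.4
tool_pos: [0.5899, 0.1642, 0.0263]
tool_rot: [-180.0, 0.0, -172.0]
force: [0.8, -0.6, -0.6]
grip_width: 0.0597
grasp_force: 25.0
```

Request:
jog_arm(motion=[[[0,0,0,0,0,0,0.15],[0,0,0,0,0,0,0.1],[0,0,0,0,0,0,0],[0,0,0,0,0,0,0]]])

```text
time_s: 8.8
tool_pos: [0.5899, 0.1642, 0.0264]
tool_rot: [-180.0, 0.0, -172.0]
force: [-0.6, -0.1, -0.7]
grip_width: 0.0826
grasp_force: 0.0
```

Request:
jog_arm(motion=[[[0,0,-0.1,0,0,0,0],[0,0,-0.4,0,0,0,0],[0,0,-0.7,0,0,0,0],[0,0,-1,0,0,0,0],[0,0,-1,0,0,0,0]]])

```text
time_s: 9.3
tool_pos: [0.5926, 0.1658, 0.1317]
tool_rot: [180.0, 0.5, -172.0]
force: [0.1, 0.2, 0.7]
grip_width: 0.0869
grasp_force: 0.0
```

Run:
```python
from h import *
o=env.get_obs(); print(o['tool_pos'],o['tool_rot'])
im,d=save('wrist','w4.png'); c=cam('wrist',o); blobs(c,d,amin=300)
P=cloud(c,d)*1000
# fish top
q=P[(P[...,2]>21)&(P[...,2]<32)&(abs(P[...,0]-590)<60)&(abs(P[...,1]-163)<45)]
r=cv2.minAreaRect(q[:,:2].astype(np.float32)); print('fish',r,ingal(np.array(r[0])/1000),np.median(q[:,2]))
plan([.589,.1629,.125,187.95],[.446,.350,.11,122],2)
plan([.589,.1629,.125,187.95],[.434,-.017,.11,73],3)
```

```text
[0.59262409 0.16580009 0.13174696] [ 179.96366003    0.47940071 -172.00639659]
px [316.  25.] n 4372 h 45.9 c [459.  144.7] size [19.3 22.5] ang 8.3
px [571.  55.] n 2042 h 17.9 c [446.5 349.3] size [60.6 18.1] ang 32.7
px [ 99. 126.] n 3815 h 18.1 c [555.9 -24.8] size [60.6 41.9] ang 25.6
px [317. 198.] n 7990 h 29.2 c [591.7 164.3] size [96.  59.3] ang 7.9
px [571. 203.] n 5010 h 25.5 c [567.9 390.9] size [77.9 57.5] ang 84.6
px [315. 307.] n 1798 h 22.0 c [698.2 178.2] size [15.8 95.5] ang 8.3
fish ((591.7364501953125, 164.320556640625), (95.99797821044922, 59.40284729003906), 7.884932518005371) [np.float64(0.03269017227034809), np.float64(0.001008912162766335)] 26.06906650873908
[0.579 1.025 0.075] turn z 0.183 -> [5.1750e-01 2.5640e-01 1.1750e-01 1.5501e+02]
[1.043 0.546 0.075] turn z 0.183 -> [4.4600e-01 3.5000e-01 1.1000e-01 1.2207e+02]
[ 0.595 -0.522  0.05 ] turn z 0.213 -> [5.3730e-01 1.0300e-01 1.2000e-01 1.4961e+02]
[ 0.142 -0.779  0.05 ] turn z 0.213 -> [4.8560e-01 4.3000e-02 1.1500e-01 1.1127e+02]
[-0.371 -0.699  0.05 ] turn z 0.213 -> [ 4.340e-01 -1.700e-02  1.100e-01  7.293e+01]
```

Run:
```python
from h import *
plan([.590,.1635,.126,187.95],[.446,.3495,.11,122.6],3)
```

```text
[0.39  0.68  0.053] turn z 0.121 -> [5.4200e-01 2.2550e-01 1.2070e-01 1.6617e+02]
[0.614 0.488 0.054] turn z 0.121 -> [4.9400e-01 2.8750e-01 1.1530e-01 1.4439e+02]
[0.751 0.224 0.053] turn z 0.121 -> [4.4600e-01 3.4950e-01 1.1000e-01 1.2261e+02]
```

Request:
jog_arm(motion=[[[0.2,0.34,0.03,0,0,0.06,0],[0.39,0.68,0.053,0,0,0.121,0],[0.39,0.68,0.053,0,0,0.121,0]]])

```text
time_s: 9.65
tool_pos: [0.5366, 0.232, 0.1204]
tool_rot: [179.9, -0.2, 166.4]
force: [-0.4, 1.0, 0.7]
grip_width: 0.087
grasp_force: 0.0
```

Request:
jog_arm(motion=[[[0.3,0.24,0.03,0,0,0.06,0],[0.614,0.488,0.054,0,0,0.121,0],[0.614,0.488,0.054,0,0,0.121,0]]])

```text
time_s: 9.95
tool_pos: [0.4882, 0.2937, 0.1149]
tool_rot: [-180.0, -0.2, 144.7]
force: [-0.5, 0.2, 0.7]
grip_width: 0.0866
grasp_force: 0.0
```

Request:
jog_arm(motion=[[[0.37,0.11,0.03,0,0,0.06,0],[0.751,0.224,0.053,0,0,0.121,0],[0.751,0.224,0.053,0,0,0.121,0],[0.751,0.224,0.053,0,0,0.121,0],[0.751,0.224,0.053,0,0,0.121,0]]])

```text
time_s: 10.45
tool_pos: [0.4461, 0.349, 0.1097]
tool_rot: [-179.9, 0.1, 122.7]
force: [0.1, 0.8, 0.5]
grip_width: 0.087
grasp_force: 0.0
```

Run:
```python
from h import *
o=env.get_obs(); print(o['tool_pos'],o['tool_rot'])
im,d=save('wrist','w5.png'); c=cam('wrist',o); blobs(c,d,lo=.012,amin=300)
```

```text
[0.4460502  0.34902135 0.10965675] [-1.79929742e+02  5.15735128e-02  1.22709478e+02]
px [427.  58.] n 2036 h 18.1 c [450.7 485.4] size [60.1 16.7] ang 40.8
px [578. 146.] n 1820 h 18.0 c [589.5 500.8] size [60.7 18.1] ang 80.8
px [471. 226.] n 3306 h 25.2 c [565.8 399.4] size [59.5 53.9] ang 84.7
px [319. 208.] n 1533 h 18.0 c [445.8 350.1] size [59.2 16.8] ang 33.7
```

View pics/w5.png

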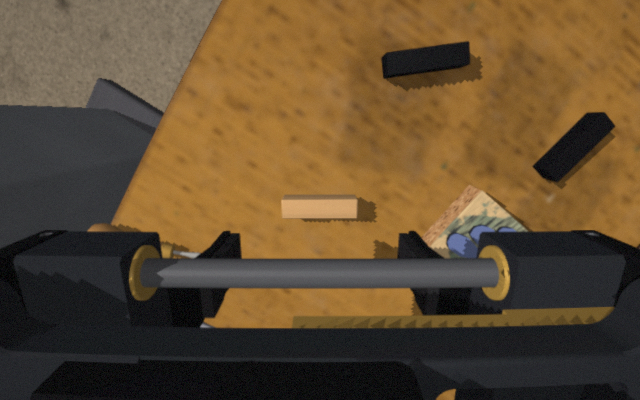

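Request:
jog_arm(motion=[[[0.008,0,0.3,0,0,-0.003,0],[0.008,0,0.6,0,0,-0.003,0],[0.008,0,0.8,0,0,-0.003,0],[0.008,0,0.89,0,0,-0.003,0],[0.008,0,0.89,0,0,-0.003,0]]])

```text
time_s: 11.0
tool_pos: [0.4452, 0.3494, 0.02]
tool_rot: [-179.8, -0.0, 123.1]
force: [0.5, 0.2, 0.2]
grip_width: 0.0866
grasp_force: 0.0
```

Request:
jog_arm(motion=[[[0,0,0,0,0,0,0.2],[0,0,0,0,0,0,1],[0,0,0,0,0,0,1],[0,0,0,0,0,0,1],[0,0,0,0,0,0,1]]], grip_force=20)

```text
time_s: 11.5
tool_pos: [0.4457, 0.351, 0.0219]
tool_rot: [179.9, 0.0, 123.2]
force: [-0.6, -0.5, 2.2]
grip_width: 0.0601
grasp_force: 20.0
```

Request:
jog_arm(motion=[[[0,0,-0.2,0,0,0,1],[0,0,-0.5,0,0,0,1],[0,0,-0.8,0,0,0,1],[0,0,-0.8,0,0,0,1]]])

```text
time_s: 11.9
tool_pos: [0.4474, 0.353, 0.1056]
tool_rot: [179.6, 0.0, 123.2]
force: [0.4, -0.5, 0.6]
grip_width: 0.0597
grasp_force: 20.0
```

Run:
```python
from h import *
o=env.get_obs(); print(o['tool_pos'],o['tool_rot'])
plan([.4455,.3505,.101,123.2],[*gal(.0925,.0005),.10,187.95],3)
```

```text
[0.44739117 0.35299314 0.1055763 ] [1.79567944e+02 1.18256827e-02 1.23197166e+02]
[-0.873  0.248  0.003] turn z -0.12 -> [5.141e-01 2.910e-01 1.007e-01 1.448e+02]
[-0.903 -0.091  0.004] turn z -0.12 -> [5.826e-01 2.315e-01 1.003e-01 1.664e+02]
[-0.805 -0.417  0.003] turn z -0.12 -> [6.510e-01 1.721e-01 1.000e-01 1.880e+02]
```

Request:
jog_arm(motion=[[[-0.2,0.06,0,0,0,-0.03,1],[-0.43,0.12,0,0,0,-0.06,1],[-0.66,0.19,0,0,0,-0.09,1],[-0.873,0.248,0,0,0,-0.12,1]]])

```text
time_s: 12.3
tool_pos: [0.5144, 0.2901, 0.1006]
tool_rot: [-179.9, 0.0, 145.0]
force: [0.4, 0.5, -0.3]
grip_width: 0.0595
grasp_force: 20.0
```

Request:
jog_arm(motion=[[[-0.22,-0.02,0,0,0,-0.03,1],[-0.45,-0.04,0,0,0,-0.06,1],[-0.68,-0.07,0,0,0,-0.09,1],[-0.903,-0.091,0,0,0,-0.12,1]]])

```text
time_s: 12.7
tool_pos: [0.5827, 0.2307, 0.1004]
tool_rot: [-179.9, -0.0, 166.6]
force: [0.7, 0.5, 0.1]
grip_width: 0.0596
grasp_force: 20.0
```

Request:
jog_arm(motion=[[[-0.2,-0.1,0,0,0,-0.03,1],[-0.4,-0.2,0,0,0,-0.06,1],[-0.6,-0.31,0,0,0,-0.09,1],[-0.805,-0.417,0,0,0,-0.12,1],[-0.805,-0.417,0,0,0,-0.12,1]]])

```text
time_s: 13.2
tool_pos: [0.6532, 0.1678, 0.0997]
tool_rot: [-179.9, -0.0, -172.3]
force: [-0.0, -0.8, 0.1]
grip_width: 0.0593
grasp_force: 20.0
```

Request:
jog_arm(motion=[[[0,0,0,0,0,0,1],[0,0,0,0,0,0,1],[0,0,0,0,0,0,1]]])

```text
time_s: 13.5
tool_pos: [0.6498, 0.1737, 0.1013]
tool_rot: [180.0, -0.0, -171.9]
force: [-0.0, -0.2, 0.4]
grip_width: 0.0595
grasp_force: 20.0
```

```bash
cat >> h.py <<'E'
def inhand(f):
    """top-face rects in tool coords (mm) of the things near the galley line"""
    o=env.get_obs(); im,d=save('wrist',f); c=cam('wrist',o); P=cloud(c,d)
    print('tool',o['tool_pos'].round(4),o['tool_rot'].round(2),'gal',np.round(ingal(o['tool_pos']),4))
    Rt=R.from_euler('xyz',o['tool_rot'],degrees=True).as_matrix(); z=P[...,2]
    for nm,lo,hi in(('row',.018,.034),('held',o['tool_pos'][2]-.014,o['tool_pos'][2]+.012)):
        m=((z>lo)&(z<hi)).astype(np.uint8); n,L,S,C=cv2.connectedComponentsWithStats(m,connectivity=4)
        for k in range(1,n):
            if S[k,4]>400:
                Q=P[L==k]; r=cv2.minAreaRect((Q[:,:2]*1000).astype(np.float32)); g=np.array(ingal(np.array(r[0])/1000))*1000
                if abs(g[1])<20: print(nm,C[k].round(),S[k,4],'gal',g.round(1),'size',np.round(r[1],1),'ang %.1f'%r[2],'z',np.median(Q[:,2]).round(4))
E
python3 - <<'E'
from h import *
inhand('w6.png')
E
```

```text
tool [0.6498 0.1737 0.1013] [ 1.7999e+02 -2.0000e-02 -1.7192e+02] gal [0.0915 0.0023]
row [318. 129.] 11959 gal [32.6  1.1] size [95.9 60. ] ang 7.9 z 0.026
held [319. 247.] 3413 gal [87.   1.9] size [13.  78.5] ang 8.0 z 0.0966
```

View pics/w6.png

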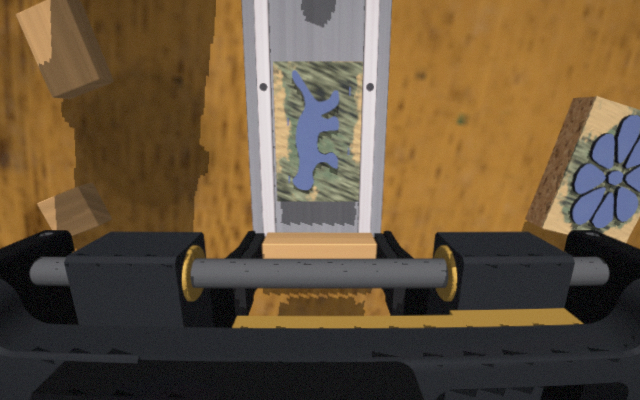

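```bash
cat >> h.py <<'E'
def railmid(f,o,rows,lc=(250,290),rc=(345,395)):
    """galley y centre line in tool y (mm), from the inner edges of the white rails"""
    c=cam('wrist',o); im=cv2.imread('pics/'+f); g=cv2.GaussianBlur(im.min(2).astype(float),(5,1),0)
    Rt=R.from_euler('xyz',o['tool_rot'],degrees=True).as_matrix()
    for row in rows:
        s=np.diff(g[row]); px=[[np.argmin(s[lc[0]:lc[1]])+lc[0]+.5,row],[np.argmax(s[rc[0]:rc[1]])+rc[0]+.5,row]]
        q=np.c_[onplane(c,px,.0085),[.0085]*2]; t=((q-o['tool_pos'])@Rt)*1000
        print(row,np.round(px,0).tolist(),t[:,:2].round(1).tolist(),'mid %.2f'%t[:,1].mean(),'gap %.1f'%(t[1,1]-t[0,1]))
E
python3 - <<'E'
from h import *
o=env.get_obs(); print(o['tool_pos'],o['tool_rot'])
railmid('w6.png',o,(10,30,50,65,120,210,220))
E
```

```text
[0.65000544 0.17354109 0.10144615] [-1.79996166e+02 -4.93003980e-03 -1.71922441e+02]
10 [[266.0, 10.0], [366.0, 10.0]] [[142.6, -36.2], [142.6, 32.0]] mid -2.10 gap 68.2
30 [[268.0, 30.0], [366.0, 30.0]] [[129.8, -35.9], [129.8, 32.4]] mid -1.78 gap 68.3
50 [[268.0, 50.0], [364.0, 50.0]] [[116.7, -35.7], [116.7, 32.1]] mid -1.80 gap 67.7
65 [[268.0, 65.0], [364.0, 65.0]] [[106.8, -36.0], [106.7, 31.7]] mid -2.18 gap 67.7
120 [[270.0, 120.0], [362.0, 120.0]] [[68.5, -35.9], [68.5, 32.1]] mid -1.90 gap 68.0
210 [[274.0, 210.0], [360.0, 210.0]] [[-0.7, -36.2], [-0.8, 32.0]] mid -2.07 gap 68.2
220 [[274.0, 220.0], [358.0, 220.0]] [[-9.1, -36.5], [-9.1, 31.5]] mid -2.49 gap 68.0
```

Request:
jog_arm(motion=[[[-0.005,-0.02,0.2,0,0,0,1],[-0.005,-0.02,0.4,0,0,0,1],[-0.005,-0.02,0.6,0,0,0,1],[-0.005,-0.02,0.7,0,0,0,1],[-0.005,-0.02,0.7,0,0,0,1]]])

```text
time_s: 14.05
tool_pos: [0.6502, 0.1702, 0.0294]
tool_rot: [-180.0, -0.2, -172.0]
force: [0.2, 0.2, -0.9]
grip_width: 0.0599
grasp_force: 20.0
```

Request:
jog_arm(motion=[[[0,0,0,0,0,0,1],[0,0,0,0,0,0,1]]])

```text
time_s: 14.25
tool_pos: [0.6523, 0.1709, 0.0325]
tool_rot: [180.0, 0.1, -172.0]
force: [-0.5, 0.5, 0.3]
grip_width: 0.0595
grasp_force: 20.0
```

Run:
```python
from h import *
o=env.get_obs(); print(o['tool_pos'],o['tool_rot'],ingal(o['tool_pos']),o['force'])
```

```text
[0.65230046 0.17089309 0.03247642] [ 1.79980255e+02  1.01671413e-01 -1.72011281e+02] [np.float64(0.09358114850726941), np.float64(-0.0008582651024105336)] [-0.46474348  0.46319446  0.25448118]
```

Request:
jog_arm(motion=[[[0,0,0.03,0,0,0,1],[0,0,0.066,0,0,0,1],[0,0,0.066,0,0,0,1],[0,0,0.066,0,0,0,1]]])

```text
time_s: 14.65
tool_pos: [0.6523, 0.1705, 0.0257]
tool_rot: [-180.0, 0.1, -172.0]
force: [-0.8, -0.1, 5.5]
grip_width: 0.0598
grasp_force: 20.0
```

Request:
jog_arm(motion=[[[0,0,0,0,0,0,0.15],[0,0,0,0,0,0,0.1],[0,0,0,0,0,0,0],[0,0,0,0,0,0,0]]])

```text
time_s: 15.05
tool_pos: [0.6513, 0.1702, 0.0243]
tool_rot: [-180.0, -0.0, -172.0]
force: [0.2, -1.3, -0.5]
grip_width: 0.0827
grasp_force: 0.0
```

Request:
jog_arm(motion=[[[0,0,-0.1,0,0,0,0],[0,0,-0.4,0,0,0,0],[0,0,-0.7,0,0,0,0],[0,0,-1,0,0,0,0],[0,0,-1,0,0,0,0]]])

```text
time_s: 15.55
tool_pos: [0.6542, 0.172, 0.1306]
tool_rot: [179.9, 0.5, -172.0]
force: [0.3, 0.2, 0.6]
grip_width: 0.0868
grasp_force: 0.0
```

Run:
```python
from h import *
inhand('w7.png'); plan([.651,.172,.126,187.95],[.434,-.017,.12,73.2],4)
```

```text
tool [0.6542 0.172  0.1306] [ 179.93    0.49 -172.01] gal [ 0.0957 -0.    ]
row [320. 122.] 9556 gal [32.9  1.1] size [95.6 59.8] ang 8.0 z 0.026
row [317. 201.] 1327 gal [94.3 -1.2] size [16.2 58.5] ang 7.7 z 0.0214
row [319. 251.] 1668 gal [140.   0.] size [14.3 95.4] ang 8.0 z 0.0214
[ 0.603 -0.393  0.015] turn z 0.159 -> [5.9670e-01 1.2470e-01 1.2450e-01 1.5933e+02]
[ 0.341 -0.633  0.015] turn z 0.159 -> [5.4250e-01 7.7500e-02 1.2300e-01 1.3071e+02]
[-0.005 -0.719  0.015] turn z 0.16 -> [4.8830e-01 3.0300e-02 1.2150e-01 1.0191e+02]
[-0.351 -0.629  0.015] turn z 0.159 -> [ 4.340e-01 -1.710e-02  1.200e-01  7.329e+01]
```

Request:
jog_arm(motion=[[[0,0,0.3,0,0,0,0],[0,0,0.6,0,0,0,0],[0,0,0.9,0,0,0,0],[0,0,0.985,0,0,0,0],[0,0,0.985,0,0,0,0]]])

```text
time_s: 16.1
tool_pos: [0.6504, 0.17, 0.0252]
tool_rot: [-180.0, -0.2, -172.0]
force: [0.0, 1.0, 0.4]
grip_width: 0.0868
grasp_force: 0.0
```

Request:
jog_arm(motion=[[[0,0,0,0,0,0,0.2],[0,0,0,0,0,0,1],[0,0,0,0,0,0,1],[0,0,0,0,0,0,1],[0,0,0,0,0,0,1]]], grip_force=15)

```text
time_s: 16.6
tool_pos: [0.6518, 0.1703, 0.0265]
tool_rot: [-180.0, 0.0, -172.0]
force: [0.3, -0.4, 1.0]
grip_width: 0.0598
grasp_force: 15.0
```

Request:
jog_arm(motion=[[[0.012,0,0,0,0,0,1],[0.025,0,0,0,0,0,1],[0.036,0,0,0,0,0,1],[0.036,0,0,0,0,0,1],[0.036,0,0,0,0,0,1]]])

```text
time_s: 17.1
tool_pos: [0.6481, 0.1699, 0.0265]
tool_rot: [-180.0, 0.0, -172.0]
force: [0.0, 0.4, 1.8]
grip_width: 0.0596
grasp_force: 15.0
```

Request:
jog_arm(motion=[[[0,0,0,0,0,0,0.15],[0,0,0,0,0,0,0.1],[0,0,0,0,0,0,0],[0,0,0,0,0,0,0]]])

```text
time_s: 17.5
tool_pos: [0.6478, 0.1698, 0.0259]
tool_rot: [-180.0, -0.0, -172.0]
force: [0.3, 0.2, 0.6]
grip_width: 0.0827
grasp_force: 0.0
```

Request:
jog_arm(motion=[[[0,0,-0.1,0,0,0,0],[0,0,-0.4,0,0,0,0],[0,0,-0.7,0,0,0,0],[0,0,-1,0,0,0,0],[0,0,-1,0,0,0,0]]])

```text
time_s: 18.0
tool_pos: [0.6506, 0.1715, 0.1321]
tool_rot: [179.9, 0.5, -172.0]
force: [0.7, 0.8, -0.1]
grip_width: 0.0869
grasp_force: 0.0
```

Run:
```python
from h import *
inhand('w8.png'); plan([.6475,.1715,.1275,187.95],[.434,-.017,.12,73.2],4)
```

```text
tool [0.6506 0.1715 0.1321] [ 179.94    0.49 -172.01] gal [ 0.092 -0.   ]
row [320. 126.] 9359 gal [32.  1.] size [96.1 59.7] ang 8.6 z 0.0261
row [317. 200.] 1306 gal [90.5 -1.3] size [15.8 58.9] ang 8.0 z 0.0214
row [319. 252.] 1316 gal [138.2   0. ] size [11.5 94.5] ang 7.9 z 0.0214
[ 0.594 -0.393  0.019] turn z 0.159 -> [5.9410e-01 1.2440e-01 1.2560e-01 1.5933e+02]
[ 0.333 -0.629  0.019] turn z 0.159 -> [5.4070e-01 7.7300e-02 1.2370e-01 1.3071e+02]
[-0.009 -0.712  0.018] turn z 0.16 -> [4.8740e-01 3.0100e-02 1.2190e-01 1.0191e+02]
[-0.351 -0.619  0.019] turn z 0.159 -> [ 4.340e-01 -1.700e-02  1.200e-01  7.329e+01]
```

Request:
jog_arm(motion=[[[0.15,-0.1,0,0,0,0.04,0],[0.3,-0.2,0.01,0,0,0.08,0],[0.45,-0.3,0.02,0,0,0.12,0],[0.594,-0.393,0.02,0,0,0.159,0],[0.594,-0.393,0.02,0,0,0.159,0]]])

```text
time_s: 18.55
tool_pos: [0.5931, 0.1204, 0.1233]
tool_rot: [-179.8, -0.1, 159.2]
force: [0.7, 0.0, 0.5]
grip_width: 0.0871
grasp_force: 0.0
```

Request:
jog_arm(motion=[[[0.08,-0.16,0,0,0,0.04,0],[0.16,-0.32,0.01,0,0,0.08,0],[0.25,-0.48,0.02,0,0,0.12,0],[0.333,-0.629,0.02,0,0,0.159,0],[0.333,-0.629,0.02,0,0,0.159,0]]])

```text
time_s: 19.05
tool_pos: [0.5404, 0.0743, 0.1218]
tool_rot: [-179.9, 0.0, 130.8]
force: [0.3, 1.3, -0.5]
grip_width: 0.0873
grasp_force: 0.0
```

Request:
jog_arm(motion=[[[0,-0.18,0,0,0,0.04,0],[0,-0.36,0.01,0,0,0.08,0],[-0.01,-0.54,0.02,0,0,0.12,0],[-0.01,-0.712,0.02,0,0,0.16,0],[-0.01,-0.712,0.02,0,0,0.16,0]]])

```text
time_s: 19.55
tool_pos: [0.4876, 0.0276, 0.12]
tool_rot: [-179.9, 0.1, 102.1]
force: [0.1, 0.1, 0.2]
grip_width: 0.0868
grasp_force: 0.0
```

Request:
jog_arm(motion=[[[-0.09,-0.16,0,0,0,0.04,0],[-0.18,-0.31,0.01,0,0,0.08,0],[-0.27,-0.47,0.02,0,0,0.12,0],[-0.35,-0.62,0.02,0,0,0.159,0],[-0.35,-0.62,0.02,0,0,0.159,0]]])

```text
time_s: 20.05
tool_pos: [0.4346, -0.0191, 0.1181]
tool_rot: [-180.0, 0.1, 73.5]
force: [0.5, 0.1, -0.4]
grip_width: 0.0868
grasp_force: 0.0
```

Run:
```python
from h import *
o=env.get_obs(); im,d=save('wrist','w9a.png')
o=env.get_obs(); print(o['tool_pos'],o['tool_rot'],o['qpos'])
im,d=save('wrist','w9.png'); c=cam('wrist',o); blobs(c,d,lo=.012,amin=300)
```

```text
[ 0.43556588 -0.01825683  0.11843109] [ 1.79943205e+02 -4.36681869e-03  7.36756313e+01] [ 36.31989321  -1.04277106 -36.69884847 119.26019948  -0.69512308
  61.52202379 -16.36791684]
px [299.  25.] n 1767 h 22.1 c [460.7 117.8] size [22.5 41.4] ang 8.6
px [609. 130.] n 2249 h 18.1 c [679.  -22.9] size [35.4 41.7] ang 27.9
px [463. 173.] n 3724 h 18.1 c [555.9 -24.4] size [60.6 40.9] ang 25.5
px [315. 207.] n 2540 h 21.6 c [433.6 -17.3] size [28.6 58.7] ang 74.1
px [632. 237.] n 309 h 26.2 c [ 690.4 -119.8] size [14.1  6. ] ang 47.0
```

View pics/w9.png

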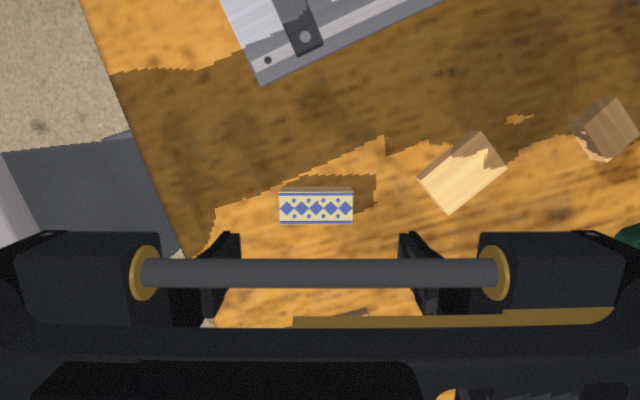

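Request:
jog_arm(motion=[[[0.004,-0.022,0.3,0,0,0,0],[0.004,-0.022,0.6,0,0,0,0],[0.004,-0.022,0.85,0,0,0,0],[0.004,-0.022,0.965,0,0,0,0],[0.004,-0.022,0.965,0,0,0,0]]])

```text
time_s: 20.65
tool_pos: [0.4323, -0.0164, 0.0205]
tool_rot: [-179.8, -0.1, 73.5]
force: [-0.8, -0.5, -0.3]
grip_width: 0.087
grasp_force: 0.0
```

Request:
jog_arm(motion=[[[0,0,0,0,0,0,0.2],[0,0,0,0,0,0,1],[0,0,0,0,0,0,1],[0,0,0,0,0,0,1],[0,0,0,0,0,0,1]]], grip_force=20)

```text
time_s: 21.15
tool_pos: [0.4332, -0.0179, 0.0224]
tool_rot: [179.9, 0.0, 73.3]
force: [-0.6, 0.2, 3.3]
grip_width: 0.0598
grasp_force: 20.0
```

Request:
jog_arm(motion=[[[0,0,-0.2,0,0,0,1],[0,0,-0.5,0,0,0,1],[0,0,-0.8,0,0,0,1],[0,0,-0.95,0,0,0,1],[0,0,-0.95,0,0,0,1]]])

```text
time_s: 21.65
tool_pos: [0.4344, -0.018, 0.119]
tool_rot: [179.7, 0.0, 73.3]
force: [-0.2, -0.8, 0.2]
grip_width: 0.0595
grasp_force: 20.0
```

Run:
```python
from h import *
o=env.get_obs(); print(o['tool_pos'],o['tool_rot'])
p=plan([.4337,-.0173,.117,73.7],[.56,.06,.11,131],2);plan(p,[*gal(.1165,0),.105,187.95],2)
```

```text
[ 0.43441083 -0.01800667  0.1189586 ] [1.79702138e+02 1.72711896e-02 7.33083112e+01]
[0.548 0.498 0.035] turn z -0.159 -> [4.9690e-01 2.1300e-02 1.1350e-01 1.0232e+02]
[0.243 0.699 0.035] turn z -0.159 -> [5.6000e-01 6.0000e-02 1.1000e-01 1.3094e+02]
[0.058 0.811 0.025] turn z -0.158 -> [6.1740e-01 1.1750e-01 1.0750e-01 1.5938e+02]
[-0.335  0.74   0.025] turn z -0.159 -> [6.749e-01 1.750e-01 1.050e-01 1.880e+02]
```

Request:
jog_arm(motion=[[[0.13,0.12,0.01,0,0,-0.04,1],[0.27,0.25,0.02,0,0,-0.08,1],[0.41,0.37,0.03,0,0,-0.12,1],[0.548,0.498,0.035,0,0,-0.159,1],[0.548,0.498,0.035,0,0,-0.159,1]]])

```text
time_s: 22.15
tool_pos: [0.4968, 0.0222, 0.112]
tool_rot: [-180.0, -0.1, 102.1]
force: [-0.3, 0.3, -1.2]
grip_width: 0.0597
grasp_force: 20.0
```

Request:
jog_arm(motion=[[[0.06,0.17,0.01,0,0,-0.04,1],[0.12,0.35,0.02,0,0,-0.08,1],[0.18,0.52,0.03,0,0,-0.12,1],[0.243,0.699,0.035,0,0,-0.159,1],[0.243,0.699,0.035,0,0,-0.159,1]]])

```text
time_s: 22.65
tool_pos: [0.5596, 0.0598, 0.1086]
tool_rot: [180.0, -0.1, 130.6]
force: [-0.3, 0.2, -0.4]
grip_width: 0.0595
grasp_force: 20.0
```

Request:
jog_arm(motion=[[[0.01,0.2,0.01,0,0,-0.04,1],[0.03,0.4,0.01,0,0,-0.08,1],[0.04,0.6,0.02,0,0,-0.12,1],[0.06,0.81,0.025,0,0,-0.158,1],[0.06,0.81,0.025,0,0,-0.158,1]]])

```text
time_s: 23.15
tool_pos: [0.6165, 0.1176, 0.1063]
tool_rot: [179.9, -0.1, 159.0]
force: [0.4, -0.0, -0.2]
grip_width: 0.0594
grasp_force: 20.0
```

Request:
jog_arm(motion=[[[-0.08,0.18,0.01,0,0,-0.04,1],[-0.16,0.36,0.01,0,0,-0.08,1],[-0.24,0.54,0.02,0,0,-0.12,1],[-0.325,0.74,0.025,0,0,-0.159,1],[-0.325,0.74,0.025,0,0,-0.159,1]]])

```text
time_s: 23.65
tool_pos: [0.6733, 0.1744, 0.1038]
tool_rot: [179.9, -0.1, -172.4]
force: [-0.1, 0.4, -0.6]
grip_width: 0.0601
grasp_force: 20.0
```

Request:
jog_arm(motion=[[[0,0,0,0,0,0,1],[0,0,0,0,0,0,1],[0,0,0,0,0,0,1]]])

```text
time_s: 23.95
tool_pos: [0.6735, 0.1719, 0.1048]
tool_rot: [-179.9, -0.0, -172.5]
force: [-1.1, -0.4, -1.3]
grip_width: 0.0599
grasp_force: 20.0
```

Run:
```python
from h import *
o=env.get_obs(); inhand('w10.png'); railmid('w10.png',o,(50,120,150,180,200))
```

```text
tool [0.6735 0.1719 0.1048] [-1.7991e+02 -2.0000e-02 -1.7254e+02] gal [ 0.1147 -0.0028]
row [324.  95.] 12438 gal [32.3  1.1] size [95.7 60.1] ang 8.4 z 0.0261
row [321. 181.] 1720 gal [90.8 -1.6] size [16.3 59.1] ang 7.7 z 0.0213
held [319. 242.] 4741 gal [107.7  -2.8] size [15.1 79.2] ang 7.5 z 0.1025
50 [[274.0, 50.0], [378.0, 50.0]] [[117.4, -31.9], [117.4, 42.6]] mid 5.34 gap 74.4
120 [[278.0, 120.0], [368.0, 120.0]] [[68.5, -31.2], [68.5, 36.3]] mid 2.57 gap 67.5
150 [[278.0, 150.0], [366.0, 150.0]] [[46.1, -31.1], [46.1, 36.3]] mid 2.62 gap 67.4
180 [[280.0, 180.0], [366.0, 180.0]] [[22.8, -31.1], [22.8, 37.2]] mid 3.07 gap 68.3
200 [[280.0, 200.0], [366.0, 200.0]] [[6.6, -30.8], [6.6, 37.0]] mid 3.12 gap 67.8
```

View pics/w10.png

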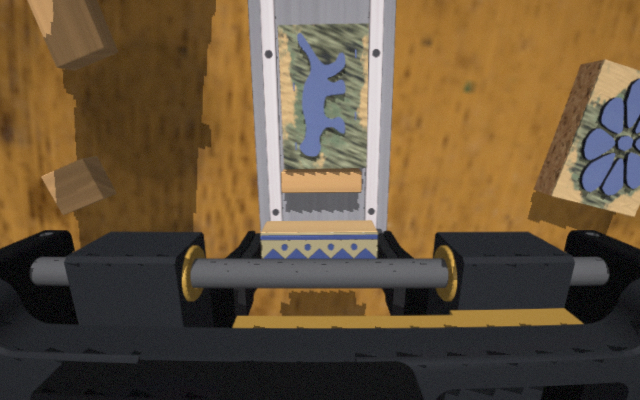

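Request:
jog_arm(motion=[[[-0.015,0.028,0.2,0,0,-0.003,1],[-0.015,0.028,0.4,0,0,-0.003,1],[-0.015,0.028,0.6,0,0,-0.003,1],[-0.015,0.028,0.68,0,0,-0.003,1],[-0.015,0.028,0.68,0,0,-0.003,1]]])

```text
time_s: 24.5
tool_pos: [0.6734, 0.1758, 0.0337]
tool_rot: [-180.0, -0.3, -171.8]
force: [-0.1, -0.3, -0.8]
grip_width: 0.0597
grasp_force: 20.0
```

Request:
jog_arm(motion=[[[0,0,0,0,0,0,1],[0,0,0,0,0,0,1],[0,0,0,0,0,0,1]]])

```text
time_s: 24.8
tool_pos: [0.6757, 0.1767, 0.0378]
tool_rot: [180.0, 0.1, -171.8]
force: [-0.7, -0.0, -0.4]
grip_width: 0.0596
grasp_force: 20.0
```

Run:
```python
from h import *
o=env.get_obs(); inhand('w11.png'); railmid('w11.png',o,(30,60,90,120,150))
```

```text
tool [0.6757 0.1767 0.0378] [ 1.7999e+02  1.0000e-01 -1.7184e+02] gal [0.1175 0.0017]
row [319.  89.] 22441 gal [37.5  0.9] size [85.3 60.5] ang 8.1 z 0.0261
row [314. 200.] 3256 gal [90.8 -1.3] size [16.4 59.6] ang 8.2 z 0.0214
row [319. 227.] 1142 gal [103.8   1.3] size [ 1.5 59.4] ang 8.7 z 0.0269
row [319. 292.] 878 gal [145.4   1.8] size [ 6.9 76.3] ang 8.1 z 0.0215
held [319.  89.] 22412 gal [37.6  1. ] size [85.1 60.1] ang 8.1 z 0.0261
held [319. 242.] 4744 gal [110.4   1.3] size [15.3 79.3] ang 7.6 z 0.0355
30 [[250.0, 30.0], [382.0, 30.0]] [[113.8, -35.1], [113.8, 32.5]] mid -1.31 gap 67.6
60 [[252.0, 60.0], [382.0, 60.0]] [[99.3, -34.7], [99.3, 32.6]] mid -1.07 gap 67.3
90 [[254.0, 90.0], [380.0, 90.0]] [[84.3, -34.9], [84.3, 32.7]] mid -1.10 gap 67.6
120 [[254.0, 120.0], [380.0, 120.0]] [[68.7, -35.1], [68.7, 32.9]] mid -1.13 gap 68.0
150 [[256.0, 150.0], [378.0, 150.0]] [[52.5, -35.4], [52.5, 33.0]] mid -1.16 gap 68.4
```

View pics/w11.png

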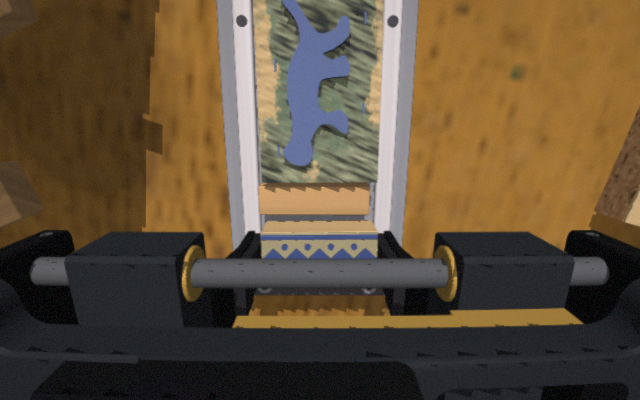

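Request:
jog_arm(motion=[[[0.012,-0.01,0.03,0,0,0,1],[0.012,-0.01,0.07,0,0,0,1],[0.012,-0.01,0.11,0,0,0,1],[0.012,-0.01,0.115,0,0,0,1],[0.012,-0.01,0.115,0,0,0,1]]])

```text
time_s: 25.35
tool_pos: [0.6741, 0.175, 0.0262]
tool_rot: [-179.9, 0.0, -171.9]
force: [-2.8, -1.8, 6.5]
grip_width: 0.0602
grasp_force: 20.0
```

Request:
jog_arm(motion=[[[0,0,0,0,0,0,0.15],[0,0,0,0,0,0,0.1],[0,0,0,0,0,0,0],[0,0,0,0,0,0,0]]])

```text
time_s: 25.75
tool_pos: [0.6738, 0.1752, 0.0248]
tool_rot: [-180.0, -0.0, -171.8]
force: [0.5, -0.5, -0.4]
grip_width: 0.0826
grasp_force: 0.0
```

Request:
jog_arm(motion=[[[0,0,-0.1,0,0,0,0],[0,0,-0.4,0,0,0,0],[0,0,-0.7,0,0,0,0],[0,0,-1,0,0,0,0],[0,0,-1,0,0,0,0]]])

```text
time_s: 26.25
tool_pos: [0.6766, 0.1769, 0.1314]
tool_rot: [179.9, 0.5, -171.8]
force: [0.1, 0.1, 0.2]
grip_width: 0.087
grasp_force: 0.0
```

Run:
```python
from h import *
inhand('w12.png'); plan([.672,.1755,.1255,188.2],[.556,-.0245,.12,115.5],3)
```

```text
tool [0.6766 0.1769 0.1314] [ 179.92    0.5  -171.83] gal [0.1185 0.0018]
row [318.  91.] 10094 gal [32.4  1.1] size [95.3 60. ] ang 8.7 z 0.0261
row [315. 170.] 1423 gal [90.8 -1.2] size [16.  58.9] ang 7.9 z 0.0214
row [317. 199.] 2356 gal [1.158e+02 1.000e-01] size [28.5 58.8] ang 8.4 z 0.0245
row [317. 227.] 1885 gal [140.8   0.2] size [15.5 95.3] ang 8.0 z 0.0214
[ 0.478 -0.605  0.018] turn z 0.135 -> [6.333e-01 1.088e-01 1.237e-01 1.639e+02]
[ 0.187 -0.748  0.019] turn z 0.134 -> [5.9460e-01 4.2100e-02 1.2180e-01 1.3978e+02]
[-0.135 -0.758  0.018] turn z 0.135 -> [ 5.5600e-01 -2.4500e-02  1.2000e-01  1.1548e+02]
```

Request:
jog_arm(motion=[[[0.12,-0.15,0,0,0,0.035,0],[0.24,-0.3,0,0,0,0.07,0],[0.36,-0.45,0.01,0,0,0.1,0],[0.478,-0.605,0.02,0,0,0.135,0],[0.478,-0.605,0.02,0,0,0.135,0]]])

```text
time_s: 26.8
tool_pos: [0.6342, 0.1048, 0.1221]
tool_rot: [-179.8, -0.1, 163.6]
force: [0.1, -0.6, -0.1]
grip_width: 0.0869
grasp_force: 0.0
```

Request:
jog_arm(motion=[[[0.05,-0.19,0,0,0,0.035,0],[0.09,-0.37,0,0,0,0.07,0],[0.14,-0.56,0.01,0,0,0.1,0],[0.187,-0.748,0.02,0,0,0.134,0],[0.187,-0.748,0.02,0,0,0.134,0]]])

```text
time_s: 27.3
tool_pos: [0.5958, 0.0396, 0.1205]
tool_rot: [-179.9, 0.0, 139.7]
force: [0.0, -1.1, 0.7]
grip_width: 0.087
grasp_force: 0.0
```

Request:
jog_arm(motion=[[[-0.03,-0.19,0,0,0,0.035,0],[-0.07,-0.38,0,0,0,0.07,0],[-0.1,-0.57,0.01,0,0,0.1,0],[-0.135,-0.758,0.02,0,0,0.135,0],[-0.135,-0.758,0.02,0,0,0.135,0]]])

```text
time_s: 27.8
tool_pos: [0.5575, -0.026, 0.1188]
tool_rot: [-179.9, 0.0, 115.5]
force: [0.7, 0.6, -0.3]
grip_width: 0.0871
grasp_force: 0.0
```

Run:
```python
from h import *
o=env.get_obs(); im,d=save('wrist','w13a.png')
o=env.get_obs(); print(o['tool_pos'],o['tool_rot'])
im,d=save('wrist','w13.png'); c=cam('wrist',o); blobs(c,d,lo=.012,amin=300)
```

```text
[ 0.55824428 -0.02423552  0.11914487] [1.79985367e+02 2.44984152e-04 1.15686256e+02]
px [315. 205.] n 3428 h 18.1 c [555.9 -24.9] size [59.4 40.7] ang 25.2
px [448. 248.] n 555 h 18.1 c [673.8 -11.7] size [34.3 14.9] ang 27.6
px [234. 318.] n 599 h 17.9 c [ 538.5 -156.4] size [16.8 41.9] ang 78.0
```

View pics/w13.png

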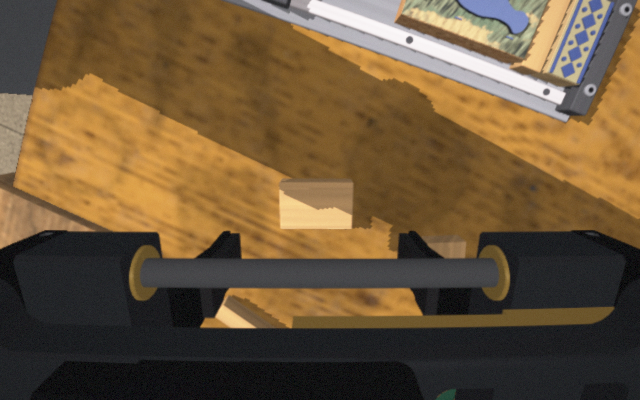

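Request:
jog_arm(motion=[[[0.003,-0.023,0.3,0,0,0.002,0],[0.003,-0.023,0.6,0,0,0.002,0],[0.003,-0.023,0.85,0,0,0.002,0],[0.003,-0.023,0.978,0,0,0.002,0],[0.003,-0.023,0.978,0,0,0.002,0]]])

```text
time_s: 28.4
tool_pos: [0.5548, -0.0236, 0.0198]
tool_rot: [-179.9, -0.2, 115.3]
force: [-0.0, 0.5, 0.1]
grip_width: 0.0871
grasp_force: 0.0
```

Request:
jog_arm(motion=[[[0,0,0,0,0,0,0.2],[0,0,0,0,0,0,1],[0,0,0,0,0,0,1],[0,0,0,0,0,0,1],[0,0,0,0,0,0,1]]], grip_force=20)

```text
time_s: 28.9
tool_pos: [0.5561, -0.0256, 0.0222]
tool_rot: [180.0, 0.1, 115.1]
force: [0.3, 0.4, 3.2]
grip_width: 0.0595
grasp_force: 20.0
```

Request:
jog_arm(motion=[[[0,0,-0.2,0,0,0,1],[0,0,-0.5,0,0,0,1],[0,0,-0.8,0,0,0,1],[0,0,-0.95,0,0,0,1],[0,0,-0.95,0,0,0,1]]])

```text
time_s: 29.4
tool_pos: [0.5572, -0.0255, 0.1186]
tool_rot: [179.8, 0.2, 115.1]
force: [0.4, -1.1, -1.4]
grip_width: 0.0597
grasp_force: 20.0
```

Run:
```python
from h import *
o=env.get_obs(); print(o['tool_pos'],o['tool_rot'])
plan([.556,-.0245,.117,115.3],[*gal(-.045,0),.105,187.95],3)
```

```text
[ 0.55722868 -0.02553668  0.11860714] [1.79799571e+02 1.65946703e-01 1.15066390e+02]
[0.592 0.128 0.04 ] turn z -0.135 -> [5.423e-01 3.450e-02 1.130e-01 1.396e+02]
[0.487 0.361 0.04 ] turn z -0.134 -> [5.2860e-01 9.3500e-02 1.0900e-01 1.6372e+02]
[0.297 0.528 0.04 ] turn z -0.135 -> [5.1490e-01 1.5260e-01 1.0500e-01 1.8802e+02]
```

Request:
jog_arm(motion=[[[0.15,0.03,0.01,0,0,-0.035,1],[0.3,0.06,0.02,0,0,-0.07,1],[0.45,0.1,0.03,0,0,-0.1,1],[0.592,0.128,0.04,0,0,-0.135,1],[0.592,0.128,0.04,0,0,-0.135,1]]])

```text
time_s: 29.9
tool_pos: [0.5404, 0.0359, 0.1107]
tool_rot: [-179.9, -0.2, 139.6]
force: [-0.2, 0.2, 0.3]
grip_width: 0.0597
grasp_force: 20.0
```

Request:
jog_arm(motion=[[[0.12,0.09,0.01,0,0,-0.035,1],[0.24,0.18,0.02,0,0,-0.07,1],[0.36,0.27,0.03,0,0,-0.1,1],[0.487,0.361,0.04,0,0,-0.134,1],[0.487,0.361,0.04,0,0,-0.134,1]]])

```text
time_s: 30.4
tool_pos: [0.5276, 0.0941, 0.1074]
tool_rot: [180.0, -0.1, 163.5]
force: [-0.5, -0.4, -0.4]
grip_width: 0.0598
grasp_force: 20.0
```

Request:
jog_arm(motion=[[[0.07,0.13,0.01,0,0,-0.035,1],[0.15,0.26,0.02,0,0,-0.07,1],[0.22,0.4,0.03,0,0,-0.1,1],[0.297,0.528,0.04,0,0,-0.135,1],[0.297,0.528,0.04,0,0,-0.135,1]]])

```text
time_s: 30.9
tool_pos: [0.5146, 0.1525, 0.1038]
tool_rot: [180.0, -0.1, -172.3]
force: [0.3, 0.2, 0.1]
grip_width: 0.0596
grasp_force: 20.0
```

Request:
jog_arm(motion=[[[0,0,0,0,0,0,1],[0,0,0,0,0,0,1],[0,0,0,0,0,0,1]]])

```text
time_s: 31.2
tool_pos: [0.5156, 0.1504, 0.1043]
tool_rot: [-180.0, -0.0, -172.4]
force: [0.1, -0.1, -0.6]
grip_width: 0.0597
grasp_force: 20.0
```

Run:
```python
from h import *
o=env.get_obs(); inhand('w14.png'); railmid('w14.png',o,(80,110,130,150,180,200))
```

```text
tool [0.5156 0.1504 0.1043] [-1.7996e+02 -1.0000e-02 -1.7241e+02] gal [-0.0446 -0.0023]
row [324. 302.] 1962 gal [28.9  1. ] size [28.  59.7] ang 8.2 z 0.0262
held [319. 237.] 6089 gal [-54.   -2.3] size [22.9 78.9] ang 7.5 z 0.0995
80 [[274.0, 80.0], [368.0, 80.0]] [[96.9, -32.4], [96.9, 35.3]] mid 1.42 gap 67.7
110 [[276.0, 110.0], [368.0, 110.0]] [[75.7, -32.4], [75.7, 36.0]] mid 1.81 gap 68.3
130 [[272.0, 130.0], [370.0, 130.0]] [[61.2, -35.8], [61.2, 38.8]] mid 1.45 gap 74.6
150 [[262.0, 150.0], [382.0, 150.0]] [[46.2, -43.3], [46.2, 48.5]] mid 2.62 gap 91.8
180 [[278.0, 180.0], [366.0, 180.0]] [[22.9, -31.8], [22.9, 36.3]] mid 2.28 gap 68.1
200 [[280.0, 200.0], [364.0, 200.0]] [[6.7, -31.5], [6.7, 36.1]] mid 2.32 gap 67.6
```

View pics/w14.png

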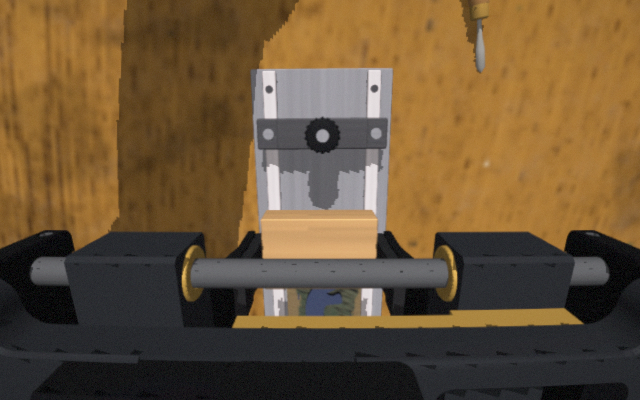

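Request:
jog_arm(motion=[[[0,0.022,0.2,0,0,-0.002,1],[0,0.022,0.4,0,0,-0.002,1],[0,0.022,0.6,0,0,-0.002,1],[0,0.022,0.7,0,0,-0.002,1],[0,0.022,0.7,0,0,-0.002,1]]])

```text
time_s: 31.75
tool_pos: [0.514, 0.1533, 0.0332]
tool_rot: [-180.0, -0.2, -171.9]
force: [0.3, -0.1, 0.3]
grip_width: 0.0597
grasp_force: 20.0
```

Request:
jog_arm(motion=[[[0,0,0,0,0,0,1],[0,0,0,0,0,0,1],[0,0,0,0,0,0,1]]])

```text
time_s: 32.05
tool_pos: [0.5156, 0.1541, 0.0353]
tool_rot: [-180.0, 0.1, -171.8]
force: [-0.5, -0.7, -1.0]
grip_width: 0.0604
grasp_force: 20.0
```

Run:
```python
from h import *
o=env.get_obs(); inhand('w15.png'); railmid('w15.png',o,(50,160,180,200))
```

```text
tool [0.5156 0.1541 0.0353] [-1.7999e+02  9.0000e-02 -1.7185e+02] gal [-0.0441  0.0014]
row [319. 235.] 5705 gal [-53.6   1.4] size [22.9 77.5] ang 8.0 z 0.0304
row [317. 304.] 2491 gal [-10.3   0.5] size [12.6 59.4] ang 8.1 z 0.0255
held [319. 237.] 6090 gal [-53.6   1.4] size [22.9 79.3] ang 8.0 z 0.0305
held [317. 305.] 2186 gal [-10.2   0.5] size [12.6 59.4] ang 8.5 z 0.0257
50 [[250.0, 50.0], [384.0, 50.0]] [[103.7, -35.1], [103.7, 33.0]] mid -1.05 gap 68.0
160 [[256.0, 160.0], [378.0, 160.0]] [[47.3, -35.1], [47.2, 32.3]] mid -1.43 gap 67.4
180 [[250.0, 180.0], [384.0, 180.0]] [[36.0, -38.5], [36.0, 36.2]] mid -1.18 gap 74.7
200 [[258.0, 200.0], [376.0, 200.0]] [[24.4, -35.2], [24.4, 32.8]] mid -1.20 gap 67.9
```

Request:
jog_arm(motion=[[[0,-0.01,0.03,0,0,0,1],[0,-0.01,0.06,0,0,0,1],[0,-0.01,0.091,0,0,0,1],[0,-0.01,0.091,0,0,0,1],[0,-0.01,0.091,0,0,0,1]]])

```text
time_s: 32.6
tool_pos: [0.5151, 0.1528, 0.0259]
tool_rot: [-179.9, -0.0, -171.8]
force: [-2.5, -1.2, 7.1]
grip_width: 0.0595
grasp_force: 20.0
```

Request:
jog_arm(motion=[[[0,0,0,0,0,0,0.15],[0,0,0,0,0,0,0.1],[0,0,0,0,0,0,0],[0,0,0,0,0,0,0]]])

```text
time_s: 33.0
tool_pos: [0.5149, 0.153, 0.0251]
tool_rot: [180.0, -0.0, -171.8]
force: [-1.2, -0.1, -0.4]
grip_width: 0.0824
grasp_force: 0.0
```

Request:
jog_arm(motion=[[[0,0,-0.1,0,0,0,0],[0,0,-0.4,0,0,0,0],[0,0,-0.7,0,0,0,0],[0,0,-1,0,0,0,0],[0,0,-1,0,0,0,0]]])

```text
time_s: 33.5
tool_pos: [0.5177, 0.1544, 0.1299]
tool_rot: [-180.0, 0.4, -171.8]
force: [0.1, 0.7, -0.9]
grip_width: 0.0871
grasp_force: 0.0
```

Run:
```python
from h import *
o=env.get_obs(); inhand('w16.png'); blobs(cam('wrist',o),np.load('pics/w16_d.npy'),lo=.03,hi=.06,amin=100)
```

```text
tool [0.5177 0.1544 0.1299] [-179.99    0.44 -171.82] gal [-0.042   0.0014]
row [318. 198.] 3267 gal [-45.6  -0. ] size [39.8 59.3] ang 8.0 z 0.0214
row [318. 245.] 1886 gal [-4.8  0.5] size [23.3 59.3] ang 8.3 z 0.0258
row [317. 303.] 1816 gal [54.7  1. ] size [42.4 60.1] ang 10.4 z 0.0261
px [317. 128.] n 769 h 50.1 c [456.5 144.3] size [22.6 22.6] ang 45.4
```

Request:
jog_arm(motion=[[[0.15,0,0,0,0,0,0],[0.3,0,0,0,0,0,0],[0.45,0,0,0,0,0,0],[0.589,0,0,0,0,0,0],[0.589,0,0,0,0,0,0]]])

```text
time_s: 34.05
tool_pos: [0.4547, 0.144, 0.1244]
tool_rot: [-179.9, -0.1, -171.8]
force: [0.6, 0.0, -0.4]
grip_width: 0.087
grasp_force: 0.0
```

Request:
jog_arm(motion=[[[0,0,0,0,0,0,0],[0,0,0,0,0,0,0],[0,0,0,0,0,0,0]]])

```text
time_s: 34.35
tool_pos: [0.4572, 0.1449, 0.1253]
tool_rot: [179.9, 0.0, -171.8]
force: [0.4, -0.6, 0.8]
grip_width: 0.0872
grasp_force: 0.0
```

Run:
```python
from h import *
o=env.get_obs(); print(o['tool_pos'],o['tool_rot'],ingal(o['tool_pos'])); im,d=save('wrist','w17.png'); blobs(cam('wrist',o),d,lo=.03,hi=.06,amin=100)
```

```text
[0.4572177  0.14485244 0.12527589] [ 1.79947184e+02  1.89315586e-04 -1.71841584e+02] [np.float64(-0.10322834656152884), np.float64(0.0003330373094698729)]
px [318. 211.] n 816 h 50.1 c [456.6 144.3] size [23.1 21.8] ang 8.3
```

View pics/w17.png

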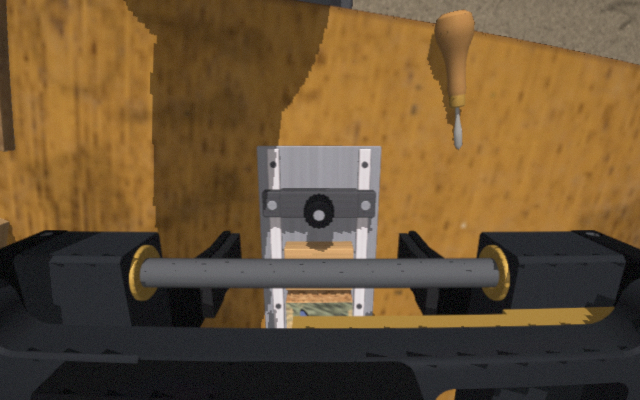

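Request:
jog_arm(motion=[[[0.005,0,0.2,0,0,0,0],[0.005,0,0.45,0,0,0,0],[0.005,0,0.7,0,0,0,0],[0.005,0,0.81,0,0,0,0],[0.005,0,0.81,0,0,0,0]]])

```text
time_s: 34.9
tool_pos: [0.4551, 0.1446, 0.043]
tool_rot: [179.9, -0.2, -171.8]
force: [0.5, 0.1, -0.0]
grip_width: 0.0873
grasp_force: 0.0
```

Request:
jog_arm(motion=[[[0,0,0,0,0,0,0.4],[0,0,0,0,0,0,0.6],[0,0,0,0,0,0,1],[0,0,0,0,0,0,1],[0,0,0,0,0,0,1]]], grip_force=25)

```text
time_s: 35.4
tool_pos: [0.4565, 0.1444, 0.0447]
tool_rot: [-180.0, 0.0, -171.9]
force: [0.3, 0.1, 0.7]
grip_width: 0.0546
grasp_force: 0.0
```

Request:
jog_arm(motion=[[[0,0,0,0,0,0,1],[0,0,0,0,0,0,1],[0,0,0,0,0,0,1]]])

```text
time_s: 35.7
tool_pos: [0.4562, 0.1445, 0.0443]
tool_rot: [-180.0, -0.0, -171.8]
force: [0.5, 0.1, -0.5]
grip_width: 0.031
grasp_force: 0.0
```

Run:
```python
from h import *
o=env.get_obs(); print(o['tool_pos'],o['tool_rot'],ingal(o['tool_pos']),o['force'])
```

```text
[0.45620911 0.14451124 0.04432524] [-1.79990999e+02 -1.49787549e-03 -1.71838412e+02] [np.float64(-0.10427444324676587), np.float64(0.0001346145857668707)] [ 0.49087863  0.09431624 -0.51290776]
```

Request:
jog_arm(motion=[[[0,0,0,0,0,0,1],[0,0,0,0,0,0,1],[0,0,0,0,0,0,1],[0,0,0,0,0,0,1]]])

```text
time_s: 36.1
tool_pos: [0.4562, 0.1444, 0.0443]
tool_rot: [-180.0, -0.0, -171.8]
force: [-0.8, -0.9, -0.3]
grip_width: 0.0212
grasp_force: 25.0
```

Request:
jog_arm(motion=[[[-0.04,0,0,0,0,0,1],[-0.09,0,0,0,0,0,1],[-0.14,0,0,0,0,0,1],[-0.19,0,0,0,0,0,1],[-0.24,0,0,0,0,0,1]]])

```text
time_s: 36.6
tool_pos: [0.4804, 0.1479, 0.0443]
tool_rot: [-180.0, -0.0, -171.8]
force: [-3.5, -1.2, 4.2]
grip_width: 0.0212
grasp_force: 25.0
```

Request:
jog_arm(motion=[[[-0.04,0,0,0,0,0,1],[-0.08,0,0,0,0,0,1],[-0.12,0,0,0,0,0,1],[-0.16,0,0,0,0,0,1],[-0.18,0,0,0,0,0,1]]])

```text
time_s: 37.1
tool_pos: [0.498, 0.1504, 0.0443]
tool_rot: [-180.0, -0.0, -171.8]
force: [-3.6, -3.5, 5.4]
grip_width: 0.0212
grasp_force: 25.0
```

Run:
```python
from h import *
o=env.get_obs(); print(o['tool_pos'],o['tool_rot'],ingal(o['tool_pos']),o['force'])
```

```text
[0.49803064 0.1503518  0.04427807] [-1.79982581e+02 -2.17733815e-02 -1.71847208e+02] [np.float64(-0.062047048053967824), np.float64(0.00013474802730400331)] [-3.57285726 -3.48981293  5.39280685]
```

Request:
jog_arm(motion=[[[-0.01,0,0,0,0,0,1],[-0.02,0,0,0,0,0,1],[-0.03,0,0,0,0,0,1],[-0.03,0,0,0,0,0,1]]])

```text
time_s: 37.5
tool_pos: [0.5008, 0.1507, 0.0443]
tool_rot: [-180.0, -0.0, -171.8]
force: [-2.9, -2.8, 4.2]
grip_width: 0.0215
grasp_force: 25.0
```

Request:
jog_arm(motion=[[[-0.005,0,0,0,0,0,1],[-0.01,0,0,0,0,0,1],[-0.015,0,0,0,0,0,1],[-0.015,0,0,0,0,0,1]]])

```text
time_s: 37.9
tool_pos: [0.502, 0.1509, 0.0443]
tool_rot: [-180.0, -0.0, -171.8]
force: [-3.7, -2.8, 4.9]
grip_width: 0.0213
grasp_force: 25.0
```

Run:
```python
from h import *
o=env.get_obs(); inhand('w18.png'); print(o['force'])
```

```text
tool [0.502  0.1509 0.0443] [-1.7997e+02 -4.0000e-02 -1.7184e+02] gal [-0.0581  0.0002]
row [318. 232.] 2048 gal [-59.5  -0.2] size [20.3 92.9] ang 8.1 z 0.0212
row [319. 302.] 1281 gal [-18.9   0.2] size [19.7 31. ] ang 8.1 z 0.0215
held [319. 245.] 1785 gal [-65.    0.1] size [ 9.4 39.7] ang 7.2 z 0.0463
[-3.71815296 -2.77886653  4.8607535 ]
```

Travel 46.2 mm, force still only friction; go on in small steps.

Request:
jog_arm(motion=[[[-0.005,0,0,0,0,0,1],[-0.01,0,0,0,0,0,1],[-0.01,0,0,0,0,0,1]]])

```text
time_s: 38.25
tool_pos: [0.502, 0.1509, 0.0442]
tool_rot: [-179.9, -0.2, -171.8]
force: [-7.1, -4.4, 9.1]
grip_width: 0.0213
grasp_force: 25.0
```

Request:
jog_arm(motion=[[[-0.005,0,0,0,0,0,1],[-0.01,0,0,0,0,0,1],[-0.01,0,0,0,0,0,1]]])

```text
time_s: 38.55
tool_pos: [0.5021, 0.1509, 0.0442]
tool_rot: [-179.9, -0.3, -171.8]
force: [-10.3, -5.4, 11.9]
grip_width: 0.0214
grasp_force: 25.0
```

Request:
jog_arm(motion=[[[-0.01,0,0,0,0,0,1],[-0.02,0,0,0,0,0,1],[-0.02,0,0,0,0,0,1],[-0.02,0,0,0,0,0,1]]])

```text
time_s: 38.95
tool_pos: [0.5022, 0.1509, 0.0442]
tool_rot: [-179.8, -0.5, -171.8]
force: [-16.2, -5.9, 17.2]
grip_width: 0.0212
grasp_force: 25.0
```

Request:
jog_arm(motion=[[[0.04,0,0,0,0,0,1],[0.04,0,0,0,0,0,1]]])

```text
time_s: 39.15
tool_pos: [0.502, 0.1509, 0.0443]
tool_rot: [-180.0, -0.0, -171.8]
force: [-4.8, -3.1, 5.5]
grip_width: 0.0211
grasp_force: 25.0
```

Request:
jog_arm(motion=[[[0,0,0,0,0,0,0.7],[0,0,0,0,0,0,0.3],[0,0,0,0,0,0,0],[0,0,0,0,0,0,0],[0,0,0,0,0,0,0]]])

```text
time_s: 39.65
tool_pos: [0.5025, 0.1515, 0.0443]
tool_rot: [180.0, 0.0, -171.8]
force: [0.4, -1.2, -0.6]
grip_width: 0.0502
grasp_force: 0.0
```

Request:
jog_arm(motion=[[[0,0,0,0,0,0,0],[0,0,-0.1,0,0,0,0],[0,0,-0.4,0,0,0,0],[0,0,-0.7,0,0,0,0],[0,0,-1,0,0,0,0]]])

```text
time_s: 40.15
tool_pos: [0.5021, 0.1515, 0.146]
tool_rot: [180.0, 0.0, -171.8]
force: [0.7, -1.1, 0.3]
grip_width: 0.085
grasp_force: 0.0
```

Request:
jog_arm(motion=[[[-0.3,0,-0.2,0,0,0,0],[-0.6,0,-0.4,0,0,0,0],[-0.9,0,-0.6,0,0,0,0],[-1,0,-0.8,0,0,0,0],[-1,0,-0.8,0,0,0,0]]])

```text
time_s: 40.65
tool_pos: [0.6038, 0.1664, 0.2275]
tool_rot: [179.9, 0.3, -171.9]
force: [-0.1, 0.8, 0.4]
grip_width: 0.087
grasp_force: 0.0
```

Request:
jog_arm(motion=[[[-0.3,0,0,0,0,0,0],[-0.6,0,0,0,0,0,0],[-0.8,0,0,0,0,0,0],[-0.8,0,0,0,0,0,0],[-0.8,0,0,0,0,0,0]]])

```text
time_s: 41.15
tool_pos: [0.6793, 0.1771, 0.2237]
tool_rot: [180.0, -0.1, -171.8]
force: [-0.6, 0.1, 0.5]
grip_width: 0.087
grasp_force: 0.0
```

Run:
```python
from h import *
save('wrist','x.png');save('wrist','x.png'); o=env.get_obs(); inhand('w19.png'); blobs(cam('wrist',o),np.load('pics/w19_d.npy'),lo=.035,hi=.06,amin=100)
for i in range(1): 
    im,d=save('scene','s1.png'); blobs(cam('scene'),d);
```

```text
tool [0.6792 0.1769 0.2244] [-1.7998e+02 -4.0000e-02 -1.7178e+02] gal [0.121  0.0014]
row [318. 100.] 12273 gal [41.4 -0. ] size [213.5  94.5] ang 8.0 z 0.024
px [318.   6.] n 302 h 49.8 c [508.8 151.7] size [ 9.6 21.3] ang 7.7
px [ 40. 162.] n 146 h 40.4 c [ 696.4 -130.9] size [14.7 12.5] ang 89.8
px [ 19. 203.] n 1530 h 43.4 c [ 749.7 -160.5] size [86.9 46.1] ang 35.5
px [388. 301.] n 444 h 58.7 c [802.8 277.3] size [18.  32.6] ang 15.3
px [449.  55.] n 434 h 40.3 c [1332.4  461.5] size [133.6 100.5] ang 56.9
px [371.  69.] n 351 h 40.0 c [1053.5  544.2] size [149.  63.] ang 52.5
px [488.  93.] n 494 h 39.1 c [1325.9  218.1] size [ 98.5 134.6] ang 0.2
px [573. 130.] n 6769 h 15.0 c [1398.7  -88.4] size [494.7 356.4] ang 0.6
px [257. 126.] n 86 h 19.2 c [589.4 499.7] size [63.7 17. ] ang 80.0
px [318. 133.] n 404 h 32.6 c [739.7 368.5] size [21.4 74.2] ang 25.3
px [449. 141.] n 477 h 44.4 c [1052.9  124.3] size [ 51.1 142.7] ang 2.7
px [274. 147.] n 709 h 26.5 c [589.8 389.9] size [ 79.8 102. ] ang 85.5
px [355. 141.] n 82 h 39.3 c [806.5 266.2] size [ 9.8 23.5] ang 76.8
px [374. 14
[... 299 characters left out ...]
 24.7 c [828.4 -12. ] size [ 29.4 116.4] ang 13.3
px [214. 220.] n 167 h 25.6 c [309.9 226.2] size [26.2 29.3] ang 66.5
px [378. 228.] n 194 h 19.1 c [679.8 -21.1] size [37.7 39.7] ang 30.2
px [456. 224.] n 98 h 37.9 c [ 853.4 -128.6] size [19.9 22. ] ang 16.8
px [552. 265.] n 1232 h 41.3 c [1003.7 -379.7] size [ 71.8 225.2] ang 66.8
px [456. 284.] n 3269 h 36.5 c [ 769.7 -230. ] size [182.7 227. ] ang 2.0
px [374. 289.] n 288 h 19.8 c [ 563.5 -161.6] size [18.8 94.1] ang 76.4
px [323. 357.] n 6909 h 29.4 c [ 384.6 -223.9] size [133.9 184.2] ang 0.3
px [133. 367.] n 3594 h 36.5 c [  1.  -27.8] size [184.5 120. ] ang 10.2
px [467. 342.] n 864 h 29.9 c [ 634.2 -372.2] size [29.1 71.7] ang 83.7
```

View pics/w19.png

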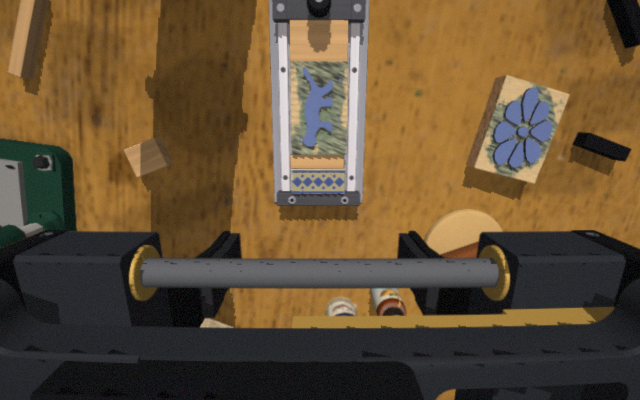

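Run:
```python
from h import *
print(env.sign_off())
```

```text
the job is handed in; nothing more can be done
None
```

The forme is made up and handed in: border, narrow spacer, fish and broad spacer sit flat and square against the head bar. The lock bar is pushed up tight and released at about 46–48 mm, measured. The three look-alikes were not touched; the hand-in returned no verdict.

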